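Make up the hand carrier on the scale and bring it to despatch

ROBOT

A 6-joint arm with a two-finger parallel gripper is mounted at the origin on a cart in front of the work surface, level with it; the furniture and walls round the work are solid. World frame = base frame: x ahead of the robot, y to its left, z up, the work surface at z = 0. Lengths are in m, angles in rad, forces in N, time in s.
With the tool pointing down it reaches from about 0.3 to 0.775 m from the base axis. Payload 14.6 kg.
Tool frame: the origin (TCP) lies at the very end of the fingers, on their centre line; the grasp point (between the pads) lies 19 mm behind it; z points along the fingers, y is the line along which they close (so a half turn about z gives the same grasp; the last joint's range is limited). The gripper opens to 94 mm and grips with 3 to 60 N. Pads are 16 mm wide; open, the fingers measure 119 mm over their backs; the gripper's body (75 mm by 177 mm) begins 78 mm behind the grasp point.
Start: joints at [1.131, 0.3, 1.521, -0, 1.321, -0.067], TCP at [0.2, 0.512, 0.205] pointing down, gripper open.
Joint ranges: [-3.03, 3.03], [-0.79, 2.21], [0.23, 2.52], [-1.04, 4.18], [0, 3.07], [-2.55, 2.55]. Speed limits (rad/s): [2.22, 2.22, 2.57, 3.14, 3.14, 3.14].

INTERFACE

Orientations are given as [roll, pitch, yaw] about the fixed x, y, z axes, in that order (R = Rz(yaw) Ry(pitch) Rx(roll)).
In Python, from station import ctrl gives the robot as it stands. The module is installed in compiled form; this text tells all that it offers.
- The arm moves only by the tool play_rows, never from a script. Its argument "commands" is a list of rows, each a list of 7 numbers: the shift along the tool's x, y, z in m, then the turn, a rotation vector about the tool's x, y, z in degrees, then the closure, from -1 (fully open) to 1 (shut). A call has 1 to 20 rows; each row shifts and turns the commanded pose from where the row before left it, along the tool's axes as they then stand; what a row does not reach is not made up. A row lasts 1/12 s, in which the tool goes at most 41.7 mm and 7.16 degrees, less where a joint would pass 70% of its speed; a pose out of reach is approached as far as the arm can. A call is refused whole if a number of a shift passes 0.0417 or a number of a turn 7.16, either way. A call with a gripper value outside its range is refused whole. The fingers move at their own pace and stop on an object; "force" is the grip in N (left out, the last holds). Time passes only in rows, so rows that do not move let the fingers close. It gives the time, the measured TCP pose, the force, the opening and the grip force at its end, in the units of the state.
- ctrl.get_obs(): the state, without advancing time (a new reading comes with each control period).
- ctrl.camera(name): name is "scene" or "top" or "wrist"; returns the picture (384x512x3 uint8, blue, green, red); there is no depth.
- ctrl.camera_model(name): a dict with "fx", "fy", "cx", "cy" (pixels), "rvec" (rotation vector, rad) and "tvec" (3), from world to camera coordinates, as OpenCV has them. Camera axes: x right, y down, z forward; pixel columns grow to the right and rows downward; lengths in m; the calibration is good to about 2 mm. A picture is of the moment at which its call begins: read the wrist's pose just before it. camera_model takes no time and is no camera call; for the wrist camera it gives the pose at the moment of the call.
- ctrl.hand_in(): hands the job in; it is judged then, once.
The state is a dict: "time_s": time; "qpos": joint angles; "joint_vel": joint speeds; "tau": joint torques, N m; "ee_pos": TCP position; "eef_rot": TCP orientation; "force": force on the tool from outside, world axes, zero at the start; "moment": the same for the moment, N m; "grip_width": finger opening in m; "grip_force": force on a finger pad.
Only numpy, scipy, OpenCV 4.12 (cv2) and the standard library are available. Lean on these libraries where they do the work, as an engineer would, in place of code of your own. Each camera call takes 0.05 s, during which the arm holds its last target. There are 200 camera calls.

TASK

Put the thin card packs, which are overs, into the cardboard box, and load all the thick packs into the light grey carrier standing on the scale, spread evenly about its middle so that it neither slides nor tips on the small pan. When every thick pack is in, swing the carrier's handle upright, lift the carrier by it so that it hangs level, carry it over to the plywood despatch tray and set it down gently, fully inside the lip. Disturb nothing else on the table.

Things in the scene. Friction and masses are not known exactly. Their poses are not given: they have to be found in the camera images.
- carrier: light open grey plastic trough, 150 mm (own x) by 290 mm (own y), walls 55 mm high; walls and floor 4 mm thick; 0.13 kg without handle. Origin: centre of its underside. Lugs half-way along the long sides (outside) rise to 86 mm. It hangs freely on pivots 75 mm up, axis own x at y = 0: a load uneven along y tips it when lifted. Starts across the scale pan: a pack put first into one end may tip it off
- bail (a joint): swinging wire handle of the carrier: 0 = upright; 1.45 = folded to the carrier's own +y end (start, hard stop); -1.45 = folded to the other end. Radius 175 mm from the pivot axis (75 mm above the carrier's underside). Light friction holds it where it is left within about 0.3 rad of upright
- bail_grip (a point): middle of the handle's black grip sleeve, 14 mm diameter, 86 mm long, along the carrier's own x; it turns on the wire with light friction, so it can be held firmly while the handle swings. Folded: 174 mm toward the carrier's own +y end and 96 mm above its underside; upright: over the carrier's middle, 250 mm above its underside
- scale: compact bench scale, fixed: steel pan 150 mm (own x) by 100 mm (own y), its top 30 mm above the worktop, display at the -x side lower than the pan. Origin: on the worktop under the middle of the pan
- out_tray: despatch tray, fixed: shallow plywood tray, outside 200 mm (own x) by 340 mm (own y), lip 22 mm high and 6 mm thick, floor 6 mm thick (inside 188 x 328 mm). Origin: centre of its underside, on the worktop
- overs_box: overs box, fixed: open cardboard box 150 x 150 mm, 60 mm high, walls and floor 4 mm. Origin: centre of its underside, on the worktop
- thick_0: thick banded pack of trimmed cards, 56 x 86 mm and 33 mm high, 0.20 kg; its long side (86 mm) lies along its own y, its short side (56 mm) along its own x; origin at the centre of its underside; starts flat somewhere in the row across the back of the work area; 2 to 4 thick packs are present
- thick_1: thick banded pack of trimmed cards, 56 x 86 mm and 33 mm high, 0.20 kg; its long side (86 mm) lies along its own y, its short side (56 mm) along its own x; origin at the centre of its underside; starts flat somewhere in the row across the back of the work area; 2 to 4 thick packs are present
- thick_2: thick banded pack of trimmed cards, 56 x 86 mm and 33 mm high, 0.20 kg; its long side (86 mm) lies along its own y, its short side (56 mm) along its own x; origin at the centre of its underside; starts flat somewhere in the row across the back of the work area; 2 to 4 thick packs are present
- thick_3: thick banded pack of trimmed cards, 56 x 86 mm and 33 mm high, 0.20 kg; its long side (86 mm) lies along its own y, its short side (56 mm) along its own x; origin at the centre of its underside; starts flat somewhere in the row across the back of the work area; 2 to 4 thick packs are present
- thin_0: thin banded pack of trimmed cards, 56 x 86 mm and only 23 mm high, 0.14 kg; its long side (86 mm) lies along its own y, its short side (56 mm) along its own x; origin at the centre of its underside; starts flat somewhere in the row across the back of the work area; both thin packs are always present
- thin_1: thin banded pack of trimmed cards, 56 x 86 mm and only 23 mm high, 0.14 kg; its long side (86 mm) lies along its own y, its short side (56 mm) along its own x; origin at the centre of its underside; starts flat somewhere in the row across the back of the work area; both thin packs are always present
- weight_0: bystander, leave alone: brass check weight, 36 mm across, 57 mm high; origin at the centre of its underside
- weight_1: bystander, leave alone: brass check weight, 29 mm across, 46 mm high; origin at the centre of its underside
- bone_folder: bystander, leave alone: bone folder, 162 x 24 x 8 mm, lying flat between the two stations; origin at the centre of its underside
- stapler: bystander, leave alone: desk stapler, 150 mm long; origin at the centre of its underside
- jog_block: bystander, leave alone: rubber-faced knocking block, 110 x 51 x 50 mm; origin at the centre of its underside
- glue_stick: bystander, leave alone: glue stick standing upright, 24 mm across, 86 mm high; origin at the centre of its underside
- eraser: bystander, leave alone: eraser, 55 x 23 x 15 mm; origin at the centre of its underside
There are look-alikes about, which are no part of the job. What is shaped like the thick_0 but purple is not meant. What is shaped like the thick_3 but turquoise is not meant.

How it is judged:
By the outcome, as a careful person would: the job done as asked, in the order asked, and still so for the second after the job is handed in, with the robot touching nothing.
Of thick_0, thick_1, thick_2, thick_3 only 2 to 4 are there at a start; the rules pass over those that are not, and their reading is None.
At some moment in a run one of thick_0, thick_1, thick_2, thick_3, thin_0, thin_1 may be knocked a few centimetres aside while the robot is not near it.
It also fails if it takes over 210 s, if anything falls off the work surface, if the arm or the gripper's body presses on something with over 40 N, if the wrist force passes 120 N, or if a joint passes its speed limit or range.

## Working session

There is one attempt and no reset: what is moved stays moved. The work goes in short steps, Python scripts to look and compute and a tool call to move; the robot and the scene stay as the last step left them, time stands still between calls to the robot, and variables do not carry over. Pictures are saved under pics/ and viewed, at most 14 in all, crops included, and the job is handed in when it is done.

Besides the shell and the picture viewer there is one more tool, called in YAML: its name, and indented under it one key for each argument. play_rows: Moves the arm, as the interface text tells. Its arguments: {"type":"object","properties":{"commands":{"type":"array","items":{"type":"array","items":{"type":"number"}}},"force":{"type":"number"}},"required":["commands"]}

```bash
mkdir -p pics; cat > h.py <<'E'
import numpy as np, cv2
from station import ctrl
from scipy.spatial.transform import Rotation as R
def cam(n):
    m=ctrl.camera_model(n); K=np.array([[m['fx'],0,m['cx']],[0,m['fy'],m['cy']],[0,0,1]],float)
    return K,np.array(m['rvec'],float).ravel(),np.array(m['tvec'],float).ravel()
def ray(n,px,z,M=None):
    K,r,t=M or cam(n); Rm=cv2.Rodrigues(r)[0]; c=-Rm.T@t
    px=np.atleast_2d(np.array(px,float)); d=np.c_[px,np.ones(len(px))]@np.linalg.inv(K).T@Rm
    return c+d*((z-c[2])/d[:,2])[:,None]
def proj(n,P,M=None):
    K,r,t=M or cam(n); return cv2.projectPoints(np.atleast_2d(np.array(P,float)),r,t,K,None)[0][:,0]
E
python3 - <<'E'
from h import *
for n in ("scene","top"):
    im=ctrl.camera(n); cv2.imwrite(f"pics/{n}0.png",im); cv2.imwrite(f"pics/{n}0b.png",cv2.resize(im,(800,600),interpolation=cv2.INTER_CUBIC))
    K,r,t=cam(n); print(n,K[0,0],-cv2.Rodrigues(r)[0].T@t)
print({k:np.round(v,3) for k,v in ctrl.get_obs().items()})
E
```

```text
scene 428.75044487627105 [-0.17170157 -1.04301722  0.81158325]
top 488.8659412769469 [0.25563347 0.11693896 1.92235969]
{'time_s': np.float64(0.1), 'qpos': array([ 1.131,  0.3  ,  1.522,  0.   ,  1.321, -0.067]), 'joint_vel': array([-0.   , -0.001, -0.   ,  0.   ,  0.001, -0.001]), 'tau': array([-1.0000e-03, -5.3264e+01, -3.5329e+01,  7.1000e-02,  2.3000e-02,
        0.0000e+00]), 'ee_pos': array([0.2  , 0.512, 0.205]), 'eef_rot': array([-3.141, -0.   ,  2.769]), 'force': array([-0.182, -0.525, -0.01 ]), 'moment': array([0.036, 0.023, 0.008]), 'grip_force': np.float64(0.0), 'grip_width': np.float64(0.094)}
```

View pics/top0b.png

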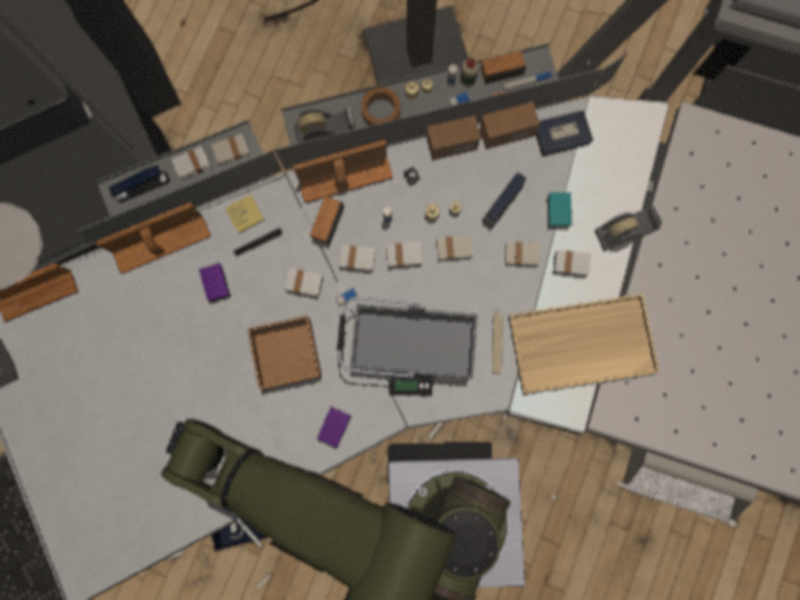

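View pics/scene0b.png

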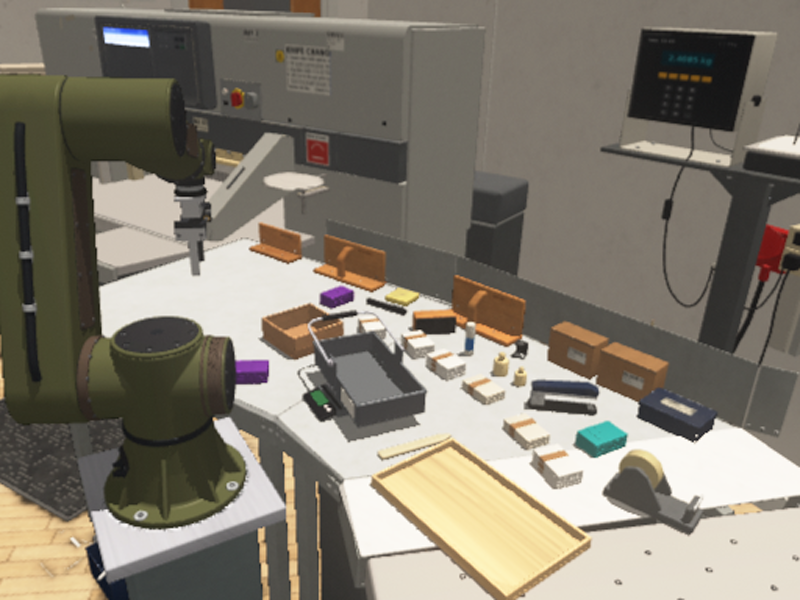

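Top view (800×600): six white, brown-banded packs at (303,282), (357,258), (405,254), (454,247), (521,253) and (572,262). The purple and turquoise look-alikes are at (214,282), (334,427) and (560,210). The carrier is at (413,344) with its handle folded to the left, which is world +y. The overs box is at (285,353) and the tray at (582,344). I'll enlarge the packs to tell thick from thin.

```bash
python3 - <<'E'
from h import *
s=cv2.imread('pics/scene0.png'); t=cv2.imread('pics/top0.png')
a=cv2.resize(s[198:314,224:378],None,fx=3.4,fy=3.4,interpolation=cv2.INTER_CUBIC)
b=cv2.resize(t[143:193,180:385],None,fx=3.9,fy=3.9,interpolation=cv2.INTER_CUBIC)
W=max(a.shape[1],b.shape[1]); p=lambda i:cv2.copyMakeBorder(i,0,0,0,W-i.shape[1],cv2.BORDER_CONSTANT)
cv2.imwrite('pics/c1.png',np.vstack([p(a),p(b)]))
for u,v in [(303,282),(357,258),(405,254),(454,247),(521,253),(572,262),(413,344),(285,353),(582,344)]:
    print((u,v),np.round(ray('top',(u*.64,v*.64),.03)[0],3), t[int(v*.64),int(u*.64)-6], t[int(v*.64)-20,int(u*.64)])
E
```

```text
(303, 282) [0.6   0.361 0.03 ] [145 156 167] [145 152 157]
(357, 258) [0.657 0.224 0.03 ] [131 143 156] [143 149 155]
(405, 254) [0.664 0.102 0.03 ] [104 120 139] [145 153 157]
(454, 247) [ 0.678 -0.023  0.03 ] [127 145 160] [84 89 92]
(521, 253) [ 0.657 -0.191  0.03 ] [135 154 165] [146 153 157]
(572, 262) [ 0.63  -0.318  0.03 ] [147 158 170] [188 198 198]
(413, 344) [0.435 0.089 0.03 ] [108 109 111] [48 49 50]
(285, 353) [0.422 0.407 0.03 ] [ 69  99 134] [ 90 107 129]
(582, 344) [ 0.423 -0.329  0.03 ] [105 142 172] [106 143 171]
```

View pics/c1.png

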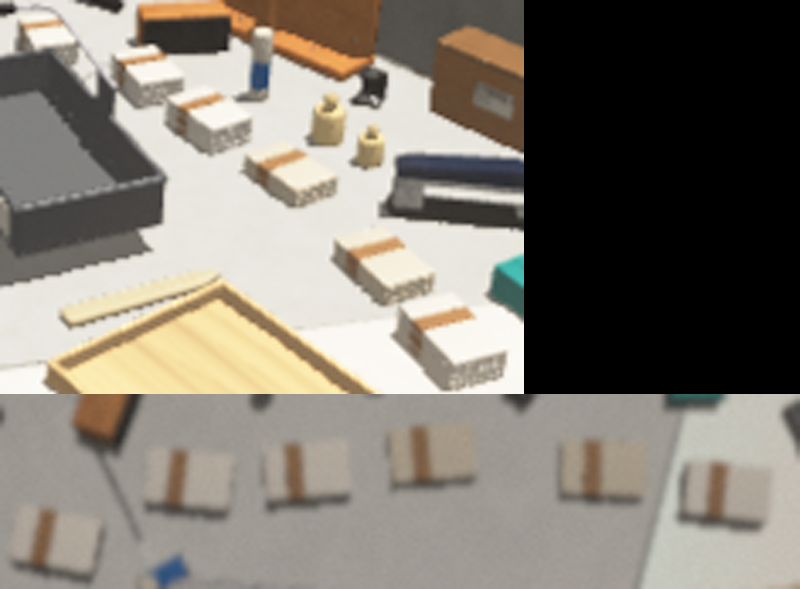

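In the crop, the pack pair at top-view (454,247) and (521,253) is visibly thinner and yellower, so those are the thin packs. The other four, at (303,282), (357,258), (405,254) and (572,262), are thick. I'll move the wrist camera over the row to refine this.

play_rows:
  commands:
    - [0,0,-0.033,0,0,-7.1,-1]
    - [0,0,-0.033,0,0,-7.1,-1]
    - [0,0,-0.033,0,0,-7.1,-1]
    - [-0.022,-0.034,0,0,0,0,-1]
    - [-0.022,-0.034,0,0,0,0,-1]
    - [-0.022,-0.034,0,0,0,0,-1]
    - [-0.022,-0.034,0,0,0,0,-1]
    - [-0.022,-0.034,0,0,0,0,-1]
    - [-0.022,-0.034,0,0,0,0,-1]
    - [-0.022,-0.034,0,0,0,0,-1]
    - [-0.022,-0.034,0,0,0,0,-1]
    - [-0.022,-0.034,0,0,0,0,-1]
    - [-0.022,-0.034,0,0,0,0,-1]
    - [-0.022,-0.034,0,0,0,0,-1]
    - [-0.022,-0.034,0,0,0,0,-1]
    - [-0.022,-0.034,0,0,0,0,-1]
    - [-0.022,-0.034,0,0,0,0,-1]
    - [-0.022,-0.034,0,0,0,0,-1]
    - [-0.022,-0.034,0,0,0,0,-1]
    - [0,0,0,0,0,0,-1]
  force: 20

```text
time_s: 1.77
ee_pos: [0.5536, -0.0372, 0.3027]
eef_rot: [-3.141, -0.002, 3.136]
force: [-1.1, -0.2, -1.1]
grip_width: 0.0941
grip_force: 0.0
```

```bash
python3 - <<'E'
from h import *
o=ctrl.get_obs(); print(np.round(o['ee_pos'],4),np.round(o['eef_rot'],4))
K,r,t=cam('wrist'); Rm=cv2.Rodrigues(r)[0]; c=-Rm.T@t
T=R.from_euler('xyz',o['eef_rot']).as_matrix(); print(K[0,0],c,'cam in tool',T.T@(c-o['ee_pos']),'axes in tool',(T.T@Rm.T).round(2))
im=ctrl.camera('wrist'); cv2.imwrite('pics/w1.png',im)
cv2.imwrite('pics/w1.png',im)
im=ctrl.camera('top'); cv2.imwrite('pics/top1.png',im)
E
```

```text
[ 0.5536 -0.0372  0.3027] [-3.1410e+00 -2.3000e-03  3.1362e+00]
265.28234200048513 [ 0.47732965 -0.03787398  0.48206533] cam in tool [ 0.07663331 -0.00120044 -0.17914123] axes in tool [[ 0.   -0.97 -0.26]
 [ 1.    0.   -0.  ]
 [ 0.   -0.26  0.97]]
```

View pics/w1.png

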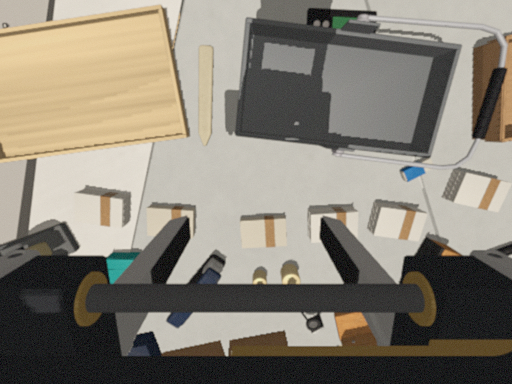

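The wrist view shows the packs from left to right: F(100,207), E(171,220), D(263,232), C(333,223), B(399,221), A(477,190). The carrier is at (348,88), the tray at (90,85) and the handle sleeve at (489,105). Next I'll segment the packs by warm-tint colour.

```bash
cat >> h.py <<'E'
def packs(n,im,th,M=None,lo=150):
    """light warm blobs -> rect of hull; returns list (pxcentre,size,world centre,dims,yaw of long side)"""
    b=cv2.GaussianBlur(im,(3,3),0).astype(int); B,G,Rr=b[...,0],b[...,1],b[...,2]
    m=((Rr-B>th)&(Rr>lo)|((Rr-B>45)&(Rr>90))).astype(np.uint8)*255
    m=cv2.morphologyEx(m,cv2.MORPH_OPEN,np.ones((3,3)))
    return m
E
python3 - <<'E'
from h import *
im=cv2.imread('pics/w1.png')
for q in [(477,190),(399,221),(345,217),(250,232),(185,213),(120,207),(220,200),(300,190),(440,215),(60,190),(112,225),(400,237)]:
    print(q,im[q[1]-1:q[1]+2,q[0]-1:q[0]+2].reshape(-1,3).mean(0).round())
c=im[140:260,60:512]; cv2.imwrite('pics/c2.png',cv2.resize(c,None,fx=1.75,fy=1.75,interpolation=cv2.INTER_CUBIC))
E
```

```text
(477, 190) [201. 214. 221.]
(399, 221) [201. 214. 222.]
(345, 217) [122. 153. 182.]
(250, 232) [184. 204. 215.]
(185, 213) [183. 203. 214.]
(120, 207) [204. 216. 224.]
(220, 200) [186. 196. 199.]
(300, 190) [185. 194. 197.]
(440, 215) [185. 194. 197.]
(60, 190) [205. 217. 223.]
(112, 225) [204. 217. 224.]
(400, 237) [107. 146. 181.]
```

```bash
cat > h2.py <<'E'
from h import *
def tops(im,M,lo=207,zs=(.033,.023)):
    b=cv2.GaussianBlur(im,(3,3),0).astype(int); B,G,Rr=b[...,0],b[...,1],b[...,2]
    band=(Rr-B>42)&(Rr>130)&(B>70)
    m=(((Rr>lo)&(Rr-B>14))|band).astype(np.uint8)*255
    m=cv2.morphologyEx(m,cv2.MORPH_OPEN,np.ones((3,3)))
    n,l,st,ce=cv2.connectedComponentsWithStats(m); out=[]
    for i in range(1,n):
        x,y,w,h,a=st[i]
        if not 250<a<6000: continue
        pts=np.argwhere(l==i)[:,::-1]; px=b[l==i]; wh=px[px[:,2]-px[:,0]<40]
        if len(wh)<50: continue
        tint=np.median(wh[:,2]-wh[:,0]); z=zs[1] if tint>26 else zs[0]
        W=ray(None,pts,z,M)[:,:2]; (c,s,an)=cv2.minAreaRect((W*1000).astype(np.float32))
        if s[0]<s[1]: s=s[::-1]; an+=90
        if not(60<s[0]<115 and 35<s[1]<80): continue
        bm=(l==i)&band; bp=np.argwhere(bm)[:,::-1]
        bc=ray(None,bp.mean(0),z,M)[0,:2]*1000 if len(bp)>10 else (0,0)
        out.append(dict(px=ce[i].round(),tint=tint,z=z,c=np.round(c),s=np.round(s),yaw=round((an)%180,1),band=np.round(bc)))
    return out
E
python3 - <<'E'
from h2 import *
im=cv2.imread('pics/w1.png')
for o in tops(im,cam('wrist')): print(o)
print('top')
im=cv2.imread('pics/top0.png')
for lo in (160,165):
  for o in tops(im,cam('top'),lo): print(o)
E
```

```text
{'px': array([482., 193.]), 'tint': np.float64(20.0), 'z': 0.033, 'c': array([599., 366.]), 's': array([85., 56.]), 'yaw': 77.7, 'band': array([600., 377.])}
{'px': array([159., 219.]), 'tint': np.float64(31.0), 'z': 0.023, 'c': array([ 656., -203.]), 's': array([65., 51.]), 'yaw': 89.8, 'band': array([ 639., -180.])}
{'px': array([400., 224.]), 'tint': np.float64(20.0), 'z': 0.033, 'c': array([657., 230.]), 's': array([84., 56.]), 'yaw': 82.3, 'band': array([658., 242.])}
{'px': array([263., 233.]), 'tint': np.float64(31.0), 'z': 0.023, 'c': array([678., -19.]), 's': array([83., 55.]), 'yaw': 93.0, 'band': array([677.,  -7.])}
top
```

Colour confirms it. Packs with tint about 31 are thin: D(263,233) and E(159,219). Packs with tint about 20 are thick: A and B. I'll measure the box and work out the move to D.

```bash
cat >> h2.py <<'E'
def go(x,y,z,yawdeg,cur=None):
    """shift in the tool axes standing AFTER the turn, plus turn about tool z (deg)"""
    o=ctrl.get_obs(); p=np.array(o['ee_pos']); yw=np.degrees(o['eef_rot'][2])
    if cur is not None: p=np.array(cur[:3]); yw=cur[3]
    d=(yawdeg-yw+180)%360-180; a=np.radians(yawdeg)
    v=np.array([x,y,z])-p; ex=np.array([np.cos(a),np.sin(a)]); ey=np.array([np.sin(a),-np.cos(a)])
    print('shift',np.round([v[:2]@ex,v[:2]@ey,-v[2]],4),'turn',round(-d,1))
E
python3 - <<'E'
from h2 import *
im=cv2.imread('pics/top0.png').astype(int); M=cam('top')
m=((im[...,2]-im[...,0]>45)).astype(np.uint8); m[:, :150]=0; m[:,210:]=0; m[:195]=0; m[255:]=0
c=max(cv2.findContours(m,cv2.RETR_EXTERNAL,cv2.CHAIN_APPROX_NONE)[0],key=cv2.contourArea)
b=cv2.boxPoints(cv2.minAreaRect(c)); W=ray('top',b,.03,M); print('box',W.mean(0),W[:,:2].round(3).tolist())
m=((im[...,2]-im[...,0]>45)).astype(np.uint8); m[:, :315]=0; m[:,430:]=0; m[:180]=0; m[260:]=0
c=max(cv2.findContours(m,cv2.RETR_EXTERNAL,cv2.CHAIN_APPROX_NONE)[0],key=cv2.contourArea)
b=cv2.boxPoints(cv2.minAreaRect(c)); W=ray('top',b,.011,M); print('tray',W.mean(0),W[:,:2].round(3).tolist())
go(.678,-.019,.06,183)
E
```

```text
box [0.41662203 0.40758957 0.03      ] [[0.469, 0.494], [0.495, 0.348], [0.364, 0.322], [0.338, 0.466]]
tray [ 0.42577517 -0.33845702  0.011     ] [[0.501, -0.157], [0.549, -0.501], [0.35, -0.517], [0.304, -0.179]]
shift [-0.1267  0.0075  0.2435] turn -3.2
```

play_rows:
  commands:
    - [0,0,0,0,0,-3.2,-1]
    - [-0.018,0.001,0.034,0,0,0,-1]
    - [-0.018,0.001,0.034,0,0,0,-1]
    - [-0.018,0.001,0.034,0,0,0,-1]
    - [-0.018,0.001,0.034,0,0,0,-1]
    - [-0.018,0.001,0.034,0,0,0,-1]
    - [-0.018,0.001,0.034,0,0,0,-1]
    - [-0.0187,0.0015,0.034,0,0,0,-1]
    - [0,0,0.025,0,0,0,-1]
    - [0,0,0,0,0,0,-1]
    - [0,0,0,0,0,0,-1]

```text
time_s: 2.78
ee_pos: [0.677, -0.0165, 0.0412]
eef_rot: [3.141, -0.002, -3.086]
force: [0.8, -0.4, 0.9]
grip_width: 0.0942
grip_force: 0.0
```

```bash
python3 - <<'E'
from h2 import *
im=ctrl.camera('wrist'); cv2.imwrite('pics/w2.png',im); M=cam('wrist')
for o in tops(im,M): print(o)
go(.678,-.019,.003,183)
E
```

```text
{'px': array([ 38., 189.]), 'tint': np.float64(31.0), 'z': 0.023, 'c': array([ 663., -188.]), 's': array([62., 57.]), 'yaw': 84.9, 'band': array([ 661., -188.])}
shift [ 0.0001 -0.0021  0.0403] turn 0.2
```

View pics/w2.png

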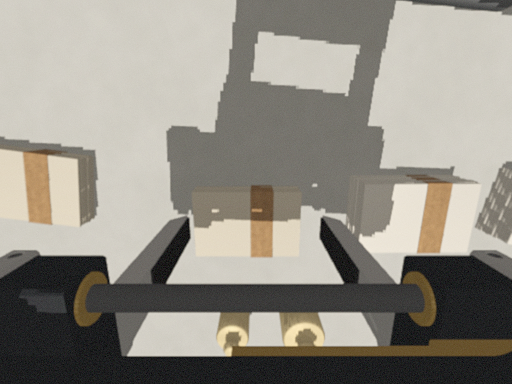

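The picture shows thin pack D between the fingers, with its near top edge running from (193,187) to (301,187). It sits a few pixels left of centre.

```bash
python3 - <<'E'
from h2 import *
M=cam('wrist')
print(ray(0,[(193,190),(301,190),(195,256),(299,256)],.023,M).round(4))
print(proj(0,[(.678,-.0625,.023),(.678,.0235,.023)],M))
print('E', ray(0,[(93,150),(87,224)],.023,M).round(4),'C',ray(0,[(352,178),(478,180),(470,252)],.033,M).round(4),ray(0,[(470,252),(360,252)],.033,M).round(4))
E
```

```text
[[ 0.6563 -0.0672  0.023 ]
 [ 0.6516  0.0166  0.023 ]
 [ 0.7132 -0.0658  0.023 ]
 [ 0.7083  0.0207  0.023 ]]
[[199.00423916 216.52944456]
 [306.24288981 222.19733899]]
E [[ 0.6296 -0.1417  0.023 ]
 [ 0.6895 -0.1525  0.023 ]] C [[0.638  0.0508 0.033 ]
 [0.6343 0.1429 0.033 ]
 [0.6919 0.1525 0.033 ]] [[0.6919 0.1525 0.033 ]
 [0.6967 0.0661 0.033 ]]
```

play_rows:
  commands:
    - [-0.005,-0.0077,0,0,0,0,-1]
    - [0,0,0.012,0,0,0,-1]
    - [0,0,0.015,0,0,0,-1]
    - [0,0,0.01,0,0,0,-1]
    - [0,0,0,0,0,0,-1]
    - [0,0,0,0,0,0,0]
    - [0,0,0,0,0,0,0]
    - [0,0,0,0,0,0,0]
    - [0,0,0,0,0,0,0]
    - [0,0,-0.01,0,0,0,0]

```text
time_s: 3.67
ee_pos: [0.6823, -0.0251, 0.0131]
eef_rot: [3.141, -0.003, -3.087]
force: [-0.0, 0.8, -1.8]
grip_width: 0.0847
grip_force: 20.0
```

play_rows:
  commands:
    - [0,0,-0.035,0,0,0,0]
    - [0,0,-0.035,0,0,0,0]
    - [0,0,-0.04,0,0,-3,0]
    - [0,0,-0.04,0,0,-3.9,0]
    - [0.0133,0.0338,0,0,0,0,0]
    - [0.0133,0.0338,0,0,0,0,0]
    - [0.0133,0.0338,0,0,0,0,0]
    - [0.0133,0.0338,0,0,0,0,0]
    - [0.0133,0.0338,0,0,0,0,0]
    - [0.0133,0.0338,0,0,0,0,0]
    - [0.0133,0.0338,0,0,0,0,0]
    - [0.0133,0.0338,0,0,0,0,0]
    - [0.0133,0.0338,0,0,0,0,0]
    - [0.0133,0.0338,0,0,0,0,0]
    - [0.0133,0.0338,0,0,0,0,0]
    - [0.0133,0.0338,0,0,0,0,0]
    - [0.0133,0.0338,0,0,0,0,0]
    - [0.0133,0.0338,0,0,0,0,0]
    - [0,0,0,0,0,0,0]
    - [0,0,0,0,0,0,0]

```text
time_s: 5.33
ee_pos: [0.4164, 0.4096, 0.1652]
eef_rot: [3.141, 0.001, -2.964]
force: [0.1, 0.0, -1.6]
grip_width: 0.0849
grip_force: 20.0
```

```bash
python3 - <<'E'
from h2 import *
M=cam('wrist'); im=ctrl.camera('wrist'); cv2.imwrite('pics/w3.png',im)
import pickle; pickle.dump(M,open('pics/w3.pkl','wb'))
go(.417,.408,.02,190)
E
```

```text
shift [ 0.0003 -0.0005  0.1451] turn 0.1
```

View pics/w3.png

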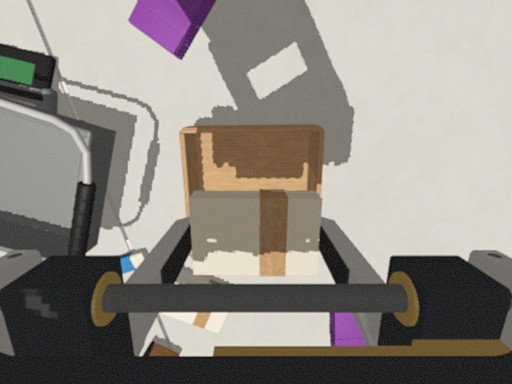

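The picture shows the held pack over the box, whose near rim corners are at (181,130) and (324,127). The handle sleeve on the left is clear of the gripper.

```bash
python3 - <<'E'
from h2 import *
import pickle; M=pickle.load(open('pics/w3.pkl','rb'))
P=ray(0,[(181,130),(324,127)],.06,M)[:,:2]; d=P[1]-P[0]; a=np.degrees(np.arctan2(d[1],d[0])); n=np.array([d[1],-d[0]])/np.linalg.norm(d)
print(P.round(4),np.linalg.norm(d),a,'centre',P.mean(0)+.075*n)
go(*(P.mean(0)+.075*n),.02,a+90)
print('sleeve',ray(0,[(85,188),(78,250)],.126,M).round(3))
E
```

```text
[[0.3642 0.3211]
 [0.3347 0.4674]] 0.14924957649041193 101.39227544292423 centre [0.42296637 0.40903456]
shift [-0.0057 -0.0007  0.1451] turn -1.3
sleeve [[0.421 0.263 0.126]
 [0.481 0.258 0.126]]
```

play_rows:
  commands:
    - [0,0,0,0,0,-1.3,0]
    - [0.009,0,0.03,0,0,0,0]
    - [0.009,0,0.035,0,0,0,0]
    - [0.009,-0.0007,0.035,0,0,0,0]
    - [0,0,0.025,0,0,0,0]
    - [0,0,0.02,0,0,0,0]
    - [0,0,0,0,0,0,0]
    - [0,0,0,0,0,0,-1]
    - [0,0,0,0,0,0,-1]
    - [0,0,0,0,0,0,-1]
    - [0,0,-0.02,0,0,0,-1]
    - [0,0,-0.04,0,0,0,-1]
    - [0,0,-0.04,0,0,0,-1]
    - [0,0,-0.04,0,0,0,-1]
    - [0,0,-0.04,0,0,5.7,-1]
    - [0,0,-0.04,0,0,5.7,-1]

```text
time_s: 6.72
ee_pos: [0.3909, 0.402, 0.2433]
eef_rot: [3.14, 0.002, 3.136]
force: [0.8, -0.6, 0.0]
grip_width: 0.0938
grip_force: 0.0
```

```bash
python3 - <<'E'
from h2 import *
go(.60,-.19,.25,180)
E
```

```text
shift [-0.2091 -0.592  -0.0067] turn -0.3
```

play_rows:
  commands:
    - [-0.0131,-0.037,0,0,0,0,-1]
    - [-0.0131,-0.037,0,0,0,0,-1]
    - [-0.0131,-0.037,0,0,0,0,-1]
    - [-0.0131,-0.037,0,0,0,0,-1]
    - [-0.0131,-0.037,0,0,0,0,-1]
    - [-0.0131,-0.037,0,0,0,0,-1]
    - [-0.0131,-0.037,0,0,0,0,-1]
    - [-0.0131,-0.037,0,0,0,0,-1]
    - [-0.0131,-0.037,0,0,0,0,-1]
    - [-0.0131,-0.037,0,0,0,0,-1]
    - [-0.0131,-0.037,0,0,0,0,-1]
    - [-0.0131,-0.037,0,0,0,0,-1]
    - [-0.0131,-0.037,0,0,0,0,-1]
    - [-0.0131,-0.037,0,0,0,0,-1]
    - [-0.0131,-0.037,0,0,0,0,-1]
    - [-0.0131,-0.037,0,0,0,0,-1]
    - [0,0,0,0,0,0,-1]
    - [0,0,0,0,0,0,-1]
    - [0,0,0,0,0,0,-1]

```text
time_s: 8.3
ee_pos: [0.5999, -0.1896, 0.2404]
eef_rot: [-3.141, 0.001, 3.14]
force: [0.7, 0.2, 0.9]
grip_width: 0.094
grip_force: 0.0
```

```bash
cat >> h2.py <<'E'
def snap(n,f):
    import pickle
    M=cam(n); im=ctrl.camera(n); cv2.imwrite(f'pics/{f}.png',im); pickle.dump(M,open(f'pics/{f}.pkl','wb')); return im,M
E
python3 - <<'E'
from h2 import *
im,M=snap('wrist','w4')
for o in tops(im,M): print(o)
print(ctrl.get_obs()['ee_pos'])
E
```

```text
{'px': array([250., 210.]), 'tint': np.float64(31.0), 'z': 0.023, 'c': array([ 659., -198.]), 's': array([84., 55.]), 'yaw': 86.9, 'band': array([ 659., -186.])}
{'px': array([446., 215.]), 'tint': np.float64(20.0), 'z': 0.033, 'c': array([665., 104.]), 's': array([84., 56.]), 'yaw': 93.7, 'band': array([663., 116.])}
[ 0.59996354 -0.18899061  0.24046471]
```

View pics/w4.png

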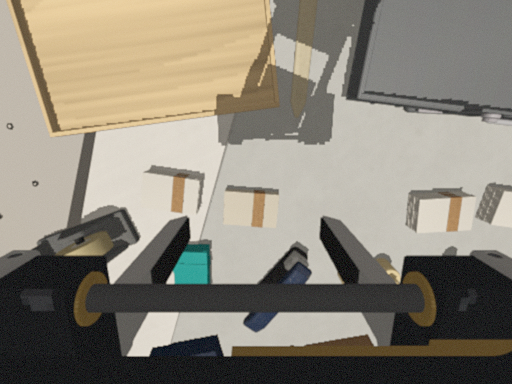

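Thin pack E is at (250,210), which is world (0.659, −0.198) with its long axis at 86.9°. C at (446,215) is thick, with a tint of 20. I'll move down on E now.

```bash
python3 - <<'E'
from h2 import *
go(.659,-.198,.004,176.9)
E
```

```text
shift [-0.0594 -0.0058  0.2365] turn 3.1
```

play_rows:
  commands:
    - [0,0,0,0,0,3.1,-1]
    - [-0.0119,-0.0012,0.036,0,0,0,-1]
    - [-0.0119,-0.0012,0.036,0,0,0,-1]
    - [-0.0119,-0.0012,0.036,0,0,0,-1]
    - [-0.0119,-0.0012,0.036,0,0,0,-1]
    - [-0.0118,-0.001,0.036,0,0,0,-1]
    - [0,0,0.02,0,0,0,-1]
    - [0,0,0,0,0,0,-1]
    - [0,0,0.02,0,0,0,-1]
    - [0,0,0.016,0,0,0,-1]
    - [0,0,0,0,0,0,-1]
    - [0,0,0,0,0,0,0]
    - [0,0,0,0,0,0,0]
    - [0,0,0,0,0,0,0]
    - [0,0,0,0,0,0,0]
    - [0,0,-0.02,0,0,0,0]
    - [0,0,-0.04,0,0,0,0]
    - [0,0,-0.04,0,0,0,0]
    - [0,0,-0.04,0,0,0,0]
    - [0,0,-0.03,0,0,0,0]

```text
time_s: 10.02
ee_pos: [0.6595, -0.199, 0.1787]
eef_rot: [-3.14, 0.004, 3.087]
force: [1.4, -0.4, -2.3]
grip_width: 0.0852
grip_force: 19.9
```

```bash
python3 - <<'E'
from h2 import *
a=np.radians(191.4); go(.423-.035*np.cos(a),.409-.035*np.sin(a),.17,191.4)
E
```

```text
shift [0.0766 0.6428 0.0087] turn -14.6
```

play_rows:
  commands:
    - [0,0,0,0,0,-7.1,0]
    - [0,0,0,0,0,-7.1,0]
    - [0.0048,0.0402,0,0,0,-0.4,0]
    - [0.0048,0.0402,0,0,0,0,0]
    - [0.0048,0.0402,0,0,0,0,0]
    - [0.0048,0.0402,0,0,0,0,0]
    - [0.0048,0.0402,0,0,0,0,0]
    - [0.0048,0.0402,0,0,0,0,0]
    - [0.0048,0.0402,0,0,0,0,0]
    - [0.0048,0.0402,0,0,0,0,0]
    - [0.0048,0.0402,0,0,0,0,0]
    - [0.0048,0.0402,0,0,0,0,0]
    - [0.0048,0.0402,0,0,0,0,0]
    - [0.0048,0.0402,0,0,0,0,0]
    - [0.0048,0.0402,0,0,0,0,0]
    - [0.0048,0.0402,0,0,0,0,0]
    - [0.0048,0.0402,0,0,0,0,0]
    - [0.0048,0.0402,0,0,0,0,0]
    - [0,0,0,0,0,0,0]
    - [0,0,0,0,0,0,0]

```text
time_s: 11.68
ee_pos: [0.4554, 0.418, 0.1741]
eef_rot: [3.141, 0.001, -2.939]
force: [-0.1, -0.6, -0.5]
grip_width: 0.0851
grip_force: 19.9
```

```bash
python3 - <<'E'
from h2 import *
a=np.radians(191.4); go(.423-.035*np.cos(a),.409-.035*np.sin(a),.02,191.4)
E
```

```text
shift [-0.0014 -0.0024  0.1541] turn 0.2
```

play_rows:
  commands:
    - [-0.0014,-0.0024,0.03,0,0,0,0]
    - [0,0,0.036,0,0,0,0]
    - [0,0,0.036,0,0,0,0]
    - [0,0,0.03,0,0,0,0]
    - [0,0,0.022,0,0,0,0]
    - [0,0,0,0,0,0,0]
    - [0,0,0,0,0,0,-1]
    - [0,0,0,0,0,0,-1]
    - [0,0,0,0,0,0,-1]
    - [0,0,-0.02,0,0,0,-1]
    - [0,0,-0.04,0,0,0,-1]
    - [0,0,-0.04,0,0,0,-1]
    - [0,0,-0.04,0,0,0,-1]
    - [0,0,-0.04,0,0,5.7,-1]
    - [0,0,-0.04,0,0,5.7,-1]
    - [0,0,-0.04,0,0,0,-1]
    - [-0.01,-0.035,-0.02,0,0,0,-1]
    - [-0.01,-0.035,0,0,0,0,-1]
    - [-0.01,-0.035,0,0,0,0,-1]
    - [-0.01,-0.035,0,0,0,0,-1]

```text
time_s: 13.35
ee_pos: [0.4984, 0.2727, 0.3017]
eef_rot: [3.14, 0.003, -3.14]
force: [0.6, 0.6, 0.0]
grip_width: 0.094
grip_force: 0.0
```

play_rows:
  commands:
    - [-0.013,-0.033,0,0,0,0,-1]
    - [-0.013,-0.033,0,0,0,0,-1]
    - [-0.013,-0.033,0,0,0,0,-1]
    - [-0.013,-0.033,0,0,0,0,-1]
    - [-0.013,-0.033,0,0,0,0,-1]
    - [0,0,0,0,0,0,-1]
    - [0,0,0,0,0,0,-1]
    - [0,0,0,0,0,0,-1]

```text
time_s: 14.02
ee_pos: [0.5634, 0.1096, 0.3007]
eef_rot: [3.141, 0.002, -3.141]
force: [0.1, 0.5, 0.3]
grip_width: 0.0939
grip_force: 0.0
```

```bash
python3 - <<'E'
from h2 import *
print(ctrl.get_obs()['ee_pos'],ctrl.get_obs()['eef_rot'])
im,M=snap('wrist','w5')
for o in tops(im,M): print(o)
E
```

```text
[0.56336831 0.10955886 0.30070261] [ 3.14118637e+00  1.78307594e-03 -3.14118424e+00]
{'px': array([399., 188.]), 'tint': np.float64(20.0), 'z': 0.033, 'c': array([601., 360.]), 's': array([85., 57.]), 'yaw': 77.7, 'band': array([602., 372.])}
{'px': array([314., 217.]), 'tint': np.float64(20.0), 'z': 0.033, 'c': array([659., 224.]), 's': array([86., 56.]), 'yaw': 84.1, 'band': array([642., 239.])}
{'px': array([252., 223.]), 'tint': np.float64(20.0), 'z': 0.033, 'c': array([665., 105.]), 's': array([87., 58.]), 'yaw': 93.5, 'band': array([662., 117.])}
```

View pics/w5.png

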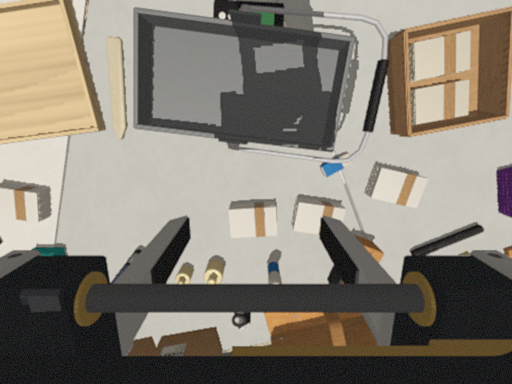

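The picture shows both thin packs in the box at (445,75). The carrier rim corners are near (134,8), (356,30), (337,150) and (135,128). The handle sleeve runs from (383,62) to (370,130). Thick packs C, B and A are at (252,220), (318,216) and (399,187).

```bash
python3 - <<'E'
from h2 import *
import pickle; M=pickle.load(open('pics/w5.pkl','rb')); im=cv2.imread('pics/w5.png')
P=ray(0,[(134,8),(356,30),(337,150),(135,128)],.085,M)[:,:2]; print(P.round(4).tolist(),P.mean(0))
for i in range(4): d=P[(i+1)%4]-P[i]; print(np.linalg.norm(d).round(4),np.degrees(np.arctan2(d[1],d[0])).round(1))
print(ray(0,[(383,62),(370,130)],.126,M).round(4))
cv2.imwrite('pics/c3.png',cv2.resize(im[0:165,120:400],None,fx=2.8,fy=2.8,interpolation=cv2.INTER_CUBIC))
E
```

```text
[[0.3461, -0.0485], [0.3713, 0.2424], [0.5293, 0.2302], [0.4978, -0.0649]] [0.43613266 0.08981023]
0.292 85.0
0.1584 -4.4
0.2967 -96.1
0.1526 173.8
[[0.418  0.2649 0.126 ]
 [0.4989 0.2583 0.126 ]]
```

View pics/c3.png

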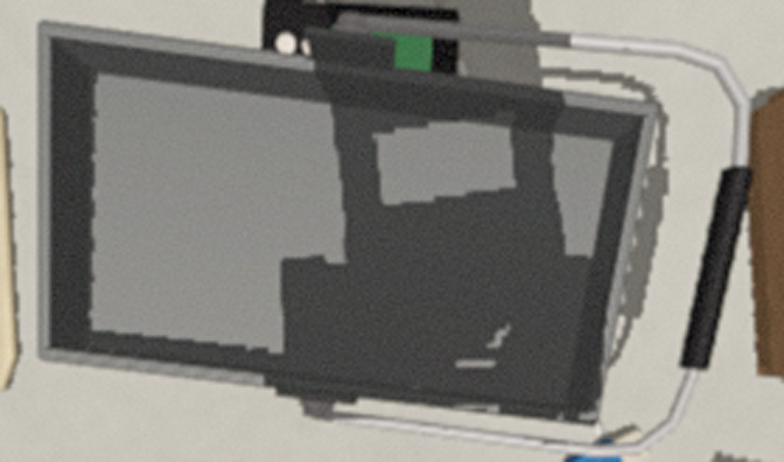

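```bash
python3 - <<'E'
from h2 import *
import pickle; M=pickle.load(open('pics/w5.pkl','rb'))
P=ray(0,[(134.3,7.9),(354.3,36.8),(334,150.7),(134.3,127.5)],.085,M)[:,:2]; print(P.round(4).tolist(),P.mean(0))
for i in range(4): d=P[(i+1)%4]-P[i]; print(np.linalg.norm(d).round(4),np.degrees(np.arctan2(d[1],d[0])).round(1))
F=ray(0,[(152+0,26),(340,49),(330,140),(152,118)],.034,M)
a=np.radians(-5); ex=np.array([np.cos(a),np.sin(a)]); ey=np.array([-np.sin(a),np.cos(a)]); c=np.array([.4365,.0895])
s=ray(0,[(376.7,95)],.126,M)[0,:2]; print('sleeve->centre',s-ey*.174)
print((proj(0,[[*(c+sx*.075*ex+sy*.145*ey),.085] for sx,sy in((-1,-1),(-1,1),(1,1),(1,-1))],M)-[120,0])*2.8)
E
```

```text
[[0.346, -0.0481], [0.3794, 0.241], [0.5303, 0.2258], [0.4971, -0.0658]] [0.43820148 0.08822529]
0.291 83.4
0.1516 -5.7
0.2935 -96.5
0.1521 173.3
sleeve->centre [0.4408527  0.08848792]
[[ 40.1477562   29.86698619]
 [656.02287717  91.2932436 ]
 [603.20391819 409.66877417]
 [ 48.71313178 359.91919363]]
```

play_rows:
  commands:
    - [0,0,0,0,0,-3.6,-1]
    - [-0.0168,-0.0019,0.036,0,0,0,-1]
    - [-0.0168,-0.0019,0.036,0,0,0,-1]
    - [-0.0168,-0.0019,0.036,0,0,0,-1]
    - [-0.0168,-0.0019,0.036,0,0,0,-1]
    - [-0.0168,-0.0019,0.036,0,0,0,-1]
    - [-0.0168,-0.002,0.036,0,0,0,-1]
    - [0,0,0.03,0,0,0,-1]
    - [0,0,0,0,0,0,-1]
    - [0,0,0.02,0,0,0,-1]
    - [0,0,0.018,0,0,0,-1]
    - [0,0,0.0095,0,0,0,-1]
    - [0,0,0,0,0,0,-1]
    - [0,0,0,0,0,0,0]
    - [0,0,0,0,0,0,0]
    - [0,0,0,0,0,0,0]
    - [0,0,0,0,0,0,0]

```text
time_s: 15.48
ee_pos: [0.6656, 0.1048, 0.008]
eef_rot: [3.141, 0.002, -3.078]
force: [-2.4, 2.5, 7.9]
grip_width: 0.0852
grip_force: 20.0
```

```bash
python3 - <<'E'
from h2 import *
o=ctrl.get_obs(); print(o['ee_pos'],o['force'],o['grip_width'])
go(.4643,.0267,.18,173.6)
E
```

```text
[0.66560719 0.10475051 0.00804388] [-2.42309577  2.52477097  7.85747318] 0.08515107386866202
shift [ 0.1914 -0.1    -0.172 ] turn 10.1
```

play_rows:
  commands:
    - [0,0,-0.02,0,0,0,0]
    - [0,0,-0.038,0,0,0,0]
    - [0,0,-0.038,0,0,0,0]
    - [0,0,-0.038,0,0,5,0]
    - [0,0,-0.038,0,0,5.1,0]
    - [0.0319,-0.0167,0,0,0,0,0]
    - [0.0319,-0.0167,0,0,0,0,0]
    - [0.0319,-0.0167,0,0,0,0,0]
    - [0.0319,-0.0167,0,0,0,0,0]
    - [0.0319,-0.0167,0,0,0,0,0]
    - [0.0319,-0.0165,0,0,0,0,0]
    - [0,0,0,0,0,0,0]
    - [0,0,0,0,0,0,0]
    - [0,0,0,0,0,0,0]

```text
time_s: 16.65
ee_pos: [0.4642, 0.0265, 0.1789]
eef_rot: [3.141, 0.002, 3.029]
force: [0.2, 0.2, -2.6]
grip_width: 0.0848
grip_force: 20.0
```

```bash
python3 - <<'E'
from h2 import *
o=ctrl.get_obs(); print(o['ee_pos'],o['force'])
im,M=snap('wrist','w6')
go(.4643,.0267,.046,173.6)
E
```

```text
[0.46416823 0.02646077 0.17891453] [ 0.19736507  0.24761298 -2.6025764 ]
shift [0.000e+00 1.000e-04 1.326e-01] turn -0.1
```

View pics/w6.png

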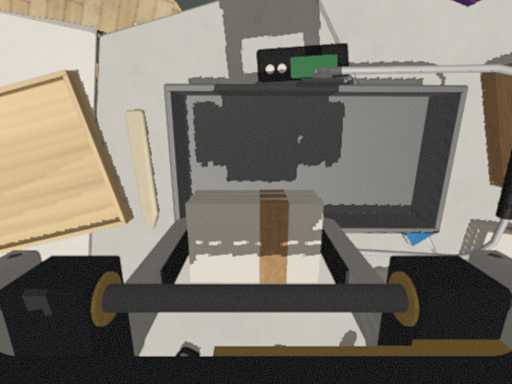

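The pack is held square over the carrier. The carrier's near rim runs from (165,86) to (467,87) and its far right corner is at (438,233).

```bash
python3 - <<'E'
from h2 import *
import pickle; M=pickle.load(open('pics/w6.pkl','rb'))
P=ray(0,[(165,85.5),(467,87),(438,233)],.085,M)[:,:2]; d=P[1]-P[0]; L=np.linalg.norm(d); u=d/L; n=np.array([u[1],-u[0]])
print(P.round(4),L,np.degrees(np.arctan2(*d[::-1]))-90,'centre',P[:2].mean(0)+.075*n, (P[2]-P[1])@n,(P[2]-P[1])@u)
E
```

```text
[[ 0.3462 -0.0484]
 [ 0.3803  0.2404]
 [ 0.5313  0.2227]] 0.29075682178669493 -6.725007268531954 centre [0.43774738 0.08721511] 0.15206617926095772 0.0001685087353395345
```

play_rows:
  commands:
    - [0,0,0.03,0,0,0,0]
    - [0,0,0.036,0,0,0,0]
    - [0,0,0.036,0,0,0,0]
    - [0,0,0.018,0,0,0,0]
    - [0,0,0.009,0,0,0,0]
    - [0,0,0.004,0,0,0,0]
    - [0,0,0,0,0,0,0]
    - [0,0,0,0,0,0,-1]
    - [0,0,0,0,0,0,-1]
    - [0,0,0,0,0,0,-1]

```text
time_s: 17.53
ee_pos: [0.4643, 0.0264, 0.0461]
eef_rot: [3.141, 0.002, 3.029]
force: [-0.3, -0.8, -0.4]
grip_width: 0.0938
grip_force: 0.0
```

play_rows:
  commands:
    - [0,0,-0.01,0,0,0,-1]
    - [0,0,-0.03,0,0,0,-1]
    - [0,0,-0.04,0,0,0,-1]
    - [0,0,-0.04,0,0,0,-1]
    - [0,0,-0.03,0,0,0,-1]
    - [-0.019,0.0345,-0.005,0,0,0,-1]
    - [-0.019,0.0345,-0.005,0,0,0,-1]
    - [-0.019,0.0345,-0.005,0,0,0,-1]
    - [-0.019,0.0345,-0.005,0,0,0,-1]
    - [-0.019,0.0345,-0.005,0,0,0,-1]
    - [-0.019,0.0345,0,0,0,0,-1]
    - [0,0,0,0,0,0,-1]
    - [0,0,0,0,0,0,-1]
    - [0,0,0,0,0,0,-1]

```text
time_s: 18.7
ee_pos: [0.5996, 0.2189, 0.2206]
eef_rot: [-3.142, 0.0, 3.029]
force: [0.1, -2.1, -0.2]
grip_width: 0.094
grip_force: 0.0
```

```bash
python3 - <<'E'
from h2 import *
o=ctrl.get_obs(); print(o['ee_pos'],np.degrees(o['eef_rot'][2]))
im,M=snap('wrist','w7')
for o in tops(im,M): print(o)
E
```

```text
[0.59963107 0.21890582 0.22060977] 173.54479240312938
{'px': array([79., 88.]), 'tint': np.float64(20.0), 'z': 0.033, 'c': array([458.,   5.]), 's': array([93., 61.]), 'yaw': 83.6, 'band': array([459.,  18.])}
{'px': array([357., 166.]), 'tint': np.float64(20.0), 'z': 0.033, 'c': array([601., 360.]), 's': array([86., 57.]), 'yaw': 78.1, 'band': array([603., 372.])}
{'px': array([263., 216.]), 'tint': np.float64(20.0), 'z': 0.033, 'c': array([660., 224.]), 's': array([88., 56.]), 'yaw': 83.6, 'band': array([660., 236.])}
```

play_rows:
  commands:
    - [-0.0119,0.0024,0.032,0,0,0,-1]
    - [-0.0119,0.0024,0.032,0,0,0,-1]
    - [-0.0119,0.0024,0.032,0,0,0,-1]
    - [-0.0119,0.0023,0.032,0,0,0,-1]
    - [-0.0119,0.0023,0.032,0,0,0,-1]
    - [0,0,0.02,0,0,0,-1]
    - [0,0,0,0,0,0,-1]
    - [0,0,0.014,0,0,0,-1]
    - [0,0,0.012,0,0,0,-1]
    - [0,0,0.0075,0,0,0,-1]
    - [0,0,0,0,0,0,-1]
    - [0,0,0,0,0,0,0]
    - [0,0,0,0,0,0,0]
    - [0,0,0,0,0,0,0]
    - [0,0,0,0,0,0,0]

```text
time_s: 20.0
ee_pos: [0.6608, 0.2245, 0.0074]
eef_rot: [3.141, 0.001, 3.029]
force: [-1.1, 0.8, 3.8]
grip_width: 0.0853
grip_force: 19.9
```

play_rows:
  commands:
    - [0,0,-0.02,0,0,0,0]
    - [0,0,-0.038,0,0,0,0]
    - [0,0,-0.038,0,0,0,0]
    - [0,0,-0.038,0,0,0,0]
    - [0,0,-0.038,0,0,0,0]
    - [0.0341,-0.0146,0,0,0,0,0]
    - [0.0341,-0.0146,0,0,0,0,0]
    - [0.0341,-0.0146,0,0,0,0,0]
    - [0.0341,-0.0146,0,0,0,0,0]
    - [0.0341,-0.0146,0,0,0,0,0]
    - [0.0341,-0.0146,0,0,0,0,0]
    - [0.034,-0.0146,0,0,0,0,0]
    - [0,0,0,0,0,0,0]
    - [0,0,0,0,0,0,0]
    - [0,0,0,0,0,0,0]

```text
time_s: 21.25
ee_pos: [0.4126, 0.1498, 0.1791]
eef_rot: [3.141, 0.002, 3.029]
force: [-0.1, -0.2, -1.9]
grip_width: 0.0849
grip_force: 19.9
```

```bash
python3 - <<'E'
from h2 import *
o=ctrl.get_obs(); print(o['ee_pos'],o['grip_width'])
im,M=snap('wrist','w8')
go(.4117,.149,.046,173.5)
E
```

```text
[0.41262088 0.14980648 0.17913915] 0.0848855637416357
shift [ 0.001  -0.001   0.1328] turn 0.0
```

View pics/w8.png

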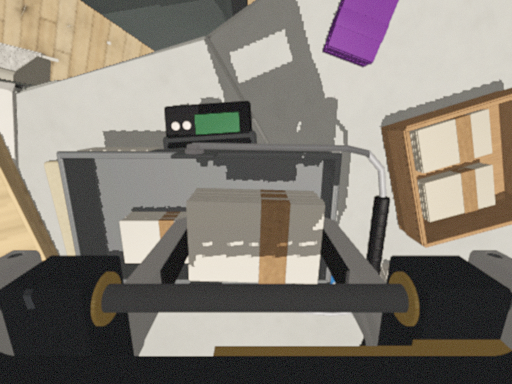

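The pack is over the +y slot. The carrier's near rim runs from (58,153) to (341,153), and the first pack lies at (145,237). I'll check that the carrier hasn't moved.

```bash
python3 - <<'E'
from h2 import *
import pickle; M=pickle.load(open('pics/w8.pkl','rb'))
P=ray(0,[(58,153),(341,152.5)],.085,M)[:,:2]; d=P[1]-P[0]; L=np.linalg.norm(d); u=d/L; n=np.array([u[1],-u[0]])
print(P.round(4),L,np.degrees(np.arctan2(*d[::-1]))-90,'centre',P[:2].mean(0)+.075*n)
print(ray(0,[(121,220),(176,212),(122,262)],.067,M))
E
```

```text
[[ 0.346  -0.0471]
 [ 0.3781  0.2415]] 0.29041054266991945 -6.3444879819347335 centre [0.43662872 0.08890786]
[[ 0.4309652  -0.01103442  0.067     ]
 [ 0.42843622  0.05480867  0.067     ]
 [ 0.48479735 -0.02310856  0.067     ]]
```

play_rows:
  commands:
    - [0.001,-0.001,0.03,0,0,0,0]
    - [0,0,0.036,0,0,0,0]
    - [0,0,0.036,0,0,0,0]
    - [0,0,0.018,0,0,0,0]
    - [0,0,0.009,0,0,0,0]
    - [0,0,0.004,0,0,0,0]
    - [0,0,0,0,0,0,0]
    - [0,0,0,0,0,0,-1]
    - [0,0,0,0,0,0,-1]
    - [0,0,0,0,0,0,-1]

```text
time_s: 22.13
ee_pos: [0.4116, 0.149, 0.0466]
eef_rot: [3.141, 0.002, 3.029]
force: [-1.0, -0.3, -0.2]
grip_width: 0.0942
grip_force: 0.0
```

play_rows:
  commands:
    - [0,0,-0.01,0,0,0,-1]
    - [0,0,-0.03,0,0,0,-1]
    - [0,0,-0.04,0,0,0,-1]
    - [0,0,-0.04,0,0,0,-1]
    - [0,0,-0.03,0,0,0,-1]
    - [-0.018,0.0355,-0.005,0,0,0,-1]
    - [-0.018,0.0355,-0.005,0,0,0,-1]
    - [-0.018,0.0355,-0.005,0,0,0,-1]
    - [-0.018,0.0355,-0.005,0,0,0,-1]
    - [-0.018,0.0355,-0.005,0,0,0,-1]
    - [-0.018,0.0355,0,0,0,0,-1]
    - [0,0,0,0,0,5.5,-1]
    - [0,0,0,0,0,0,-1]
    - [0,0,0,0,0,0,-1]
    - [0,0,0,0,0,0,-1]

```text
time_s: 23.38
ee_pos: [0.5417, 0.3475, 0.2217]
eef_rot: [3.141, 0.001, 2.935]
force: [-0.5, 0.1, 0.9]
grip_width: 0.0944
grip_force: 0.0
```

```bash
python3 - <<'E'
from h2 import *
o=ctrl.get_obs(); print(o['ee_pos'],np.degrees(o['eef_rot'][2]))
im,M=snap('wrist','w9')
L=tops(im,M)
for o in L: print(o)
go(.601,.360,.007,168)
E
```

```text
[0.54173975 0.34751431 0.22171992] 168.15557596226964
{'px': array([242.,  59.]), 'tint': np.float64(31.0), 'z': 0.023, 'c': array([389., 360.]), 's': array([65., 44.]), 'yaw': 119.6, 'band': array([391., 350.])}
{'px': array([ 71., 110.]), 'tint': np.float64(20.0), 'z': 0.033, 'c': array([405., 126.]), 's': array([93., 62.]), 'yaw': 82.3, 'band': array([406., 139.])}
{'px': array([ 15., 173.]), 'tint': np.float64(21.0), 'z': 0.033, 'c': array([466.,  12.]), 's': array([62., 52.]), 'yaw': 171.7, 'band': array([468.,   5.])}
{'px': array([272., 213.]), 'tint': np.float64(20.0), 'z': 0.033, 'c': array([602., 360.]), 's': array([87., 58.]), 'yaw': 78.1, 'band': array([602., 373.])}
shift [-0.0553  0.0246  0.2148] turn 0.1
```

play_rows:
  commands:
    - [-0.0111,0.0049,0.032,0,0,0,-1]
    - [-0.0111,0.0049,0.032,0,0,0,-1]
    - [-0.0112,0.0049,0.032,0,0,0,-1]
    - [-0.0112,0.0049,0.032,0,0,0,-1]
    - [-0.0112,0.005,0.032,0,0,0,-1]
    - [0,0,0.02,0,0,0,-1]
    - [0,0,0,0,0,0,-1]
    - [0,0,0.014,0,0,0,-1]
    - [0,0,0.012,0,0,0,-1]
    - [0,0,0.0085,0,0,0,-1]
    - [0,0,0,0,0,0,-1]
    - [0,0,0,0,0,0,0]
    - [0,0,0,0,0,0,0]
    - [0,0,0,0,0,0,0]
    - [0,0,0,0,0,0,0]

```text
time_s: 24.68
ee_pos: [0.602, 0.361, 0.0068]
eef_rot: [3.141, 0.001, 2.933]
force: [-0.4, -0.1, 2.9]
grip_width: 0.0847
grip_force: 20.0
```

play_rows:
  commands:
    - [0,0,-0.02,0,0,0,0]
    - [0,0,-0.038,0,0,0,0]
    - [0,0,-0.038,0,0,0,0]
    - [0,0,-0.038,0,0,0,0]
    - [0,0,-0.038,0,0,-5.5,0]
    - [0.0142,-0.0329,0,0,0,0,0]
    - [0.0142,-0.0329,0,0,0,0,0]
    - [0.0142,-0.0329,0,0,0,0,0]
    - [0.0142,-0.0329,0,0,0,0,0]
    - [0.0142,-0.0329,0,0,0,0,0]
    - [0.0142,-0.0329,0,0,0,0,0]
    - [0.0142,-0.0329,0,0,0,0,0]
    - [0,0,0,0,0,0,0]
    - [0,0,0,0,0,0,0]
    - [0,0,0,0,0,0,0]

```text
time_s: 25.93
ee_pos: [0.4774, 0.1433, 0.1785]
eef_rot: [3.141, 0.001, 3.029]
force: [-0.4, -0.2, -2.4]
grip_width: 0.0848
grip_force: 20.0
```

```bash
python3 - <<'E'
from h2 import *
o=ctrl.get_obs(); print(o['ee_pos'],o['grip_width'])
im,M=snap('wrist','w10')
go(.4773,.142,.046,173.6)
E
```

```text
[0.4774474  0.1433452  0.17845494] 0.0847627585665085
shift [ 0.     -0.0017  0.1322] turn -0.0
```

View pics/w10.png

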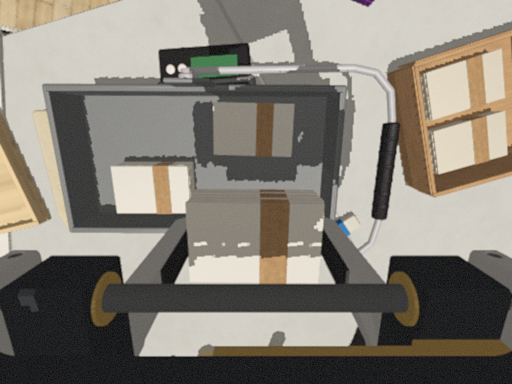

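Packs are at S3 (254,130) and S4 (152,188). The near rim runs from (44,88) to (345,88).

```bash
python3 - <<'E'
from h2 import *
import pickle; M=pickle.load(open('pics/w10.pkl','rb'))
P=ray(0,[(44,88),(345.5,88)],.085,M)[:,:2]; d=P[1]-P[0]; L=np.linalg.norm(d); u=d/L; n=np.array([u[1],-u[0]]); c=P.mean(0)+.075*n
print(L,np.degrees(np.arctan2(*d[::-1]))-90,'centre',c)
for q in [[(213,102),(293,103),(293,157),(213,155)],[(112,165),(117,213)]]:
    W=ray(0,q,.067,M)[:,:2]-c; print(np.c_[W@n,W@u].round(4).tolist())
E
```

```text
0.29030875960228814 -6.4620513035726646 centre [0.43943527 0.08821978]
[[-0.0633, 0.0144], [-0.0623, 0.0976], [-0.0061, 0.0997], [-0.0083, 0.0121]]
[[0.0027, -0.0999], [0.0589, -0.1019]]
```

play_rows:
  commands:
    - [0,-0.0015,0.03,0,0,0,0]
    - [0,0,0.036,0,0,0,0]
    - [0,0,0.036,0,0,0,0]
    - [0,0,0.018,0,0,0,0]
    - [0,0,0.009,0,0,0,0]
    - [0,0,0.0035,0,0,0,0]
    - [0,0,0,0,0,0,0]
    - [0,0,0,0,0,0,-1]
    - [0,0,0,0,0,0,-1]
    - [0,0,0,0,0,0,-1]

```text
time_s: 26.82
ee_pos: [0.4776, 0.1418, 0.0467]
eef_rot: [3.141, 0.002, 3.029]
force: [0.2, -0.0, -0.1]
grip_width: 0.0935
grip_force: 0.0
```

play_rows:
  commands:
    - [0,0,-0.01,0,0,0,-1]
    - [0,0,-0.03,0,0,0,-1]
    - [0,0,-0.04,0,0,0,-1]
    - [0,0,-0.04,0,0,0,-1]
    - [0,0,-0.04,0,0,0,-1]
    - [-0.0119,-0.0366,0,0,0,0,-1]
    - [-0.0119,-0.0366,0,0,0,0,-1]
    - [-0.0119,-0.0366,0,0,0,0,-1]
    - [-0.0119,-0.0366,0,0,0,0,-1]
    - [-0.0119,-0.0366,0,0,0,0,-1]
    - [-0.0119,-0.0366,0,0,0,0,-1]
    - [-0.0119,-0.0366,0,0,0,0,-1]
    - [-0.0119,-0.0366,0,0,0,0,-1]
    - [-0.0119,-0.0366,0,0,0,0,-1]
    - [-0.0119,-0.0366,0,0,0,0,-1]
    - [-0.0119,-0.0366,0,0,0,0,-1]
    - [-0.0119,-0.0366,0,0,0,0,-1]
    - [0,0,0,0,0,0,-1]
    - [0,0,0,0,0,0,-1]
    - [0,0,0,0,0,0,-1]

```text
time_s: 28.48
ee_pos: [0.5692, -0.3104, 0.2062]
eef_rot: [3.142, 0.0, 3.029]
force: [0.6, -0.6, -0.1]
grip_width: 0.0939
grip_force: 0.0
```

```bash
python3 - <<'E'
from h2 import *
o=ctrl.get_obs(); print(o['ee_pos'],np.degrees(o['eef_rot'][2]))
im,M=snap('wrist','w11')
cv2.imwrite('pics/w11b.png',cv2.resize(im[:300,100:450],None,fx=2,fy=2,interpolation=cv2.INTER_CUBIC))
E
```

```text
[ 0.56922833 -0.31043504  0.20619314] 173.53230329732546
```

View pics/w11b.png

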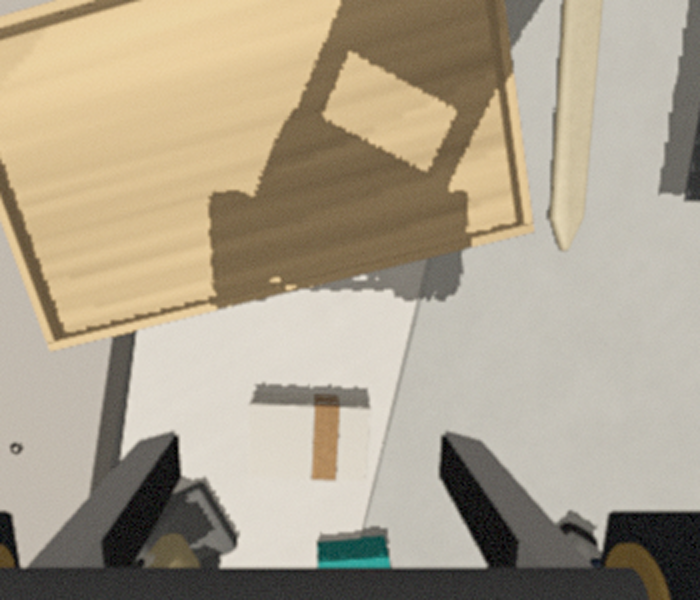

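F is on the white strip. Its near top edge runs from (225.5,202) to (284.5,203.5) and its band from (263,203) to (262,239.5). The tray's far lip corners are at (125,174) and (366,116).

```bash
python3 - <<'E'
from h2 import *
import pickle; M=pickle.load(open('pics/w11.pkl','rb'))
W=ray(0,[(225.5,202.5),(284.5,203.5),(262.7,203.5),(262.2,239.7)],.033,M)[:,:2]
d=W[1]-W[0]; L=np.linalg.norm(d); u=d/L; n=np.array([u[1],-u[0]]); c=W[:2].mean(0)+.028*n; a=np.degrees(np.arctan2(*d[::-1]))
print(W.round(4).tolist(),'len',L,'yaw',a,'band len',np.linalg.norm(W[3]-W[2]),'c',c,'band off',(W[2]-c)@u)
go(*c,.007,a+90)
P=ray(0,[(125.5,174),(366,116)],.022,M)[:,:2]; d=P[1]-P[0]; L=np.linalg.norm(d); u=d/L; n=np.array([u[1],-u[0]])
print('tray',P.round(4).tolist(),L,np.degrees(np.arctan2(*d[::-1]))-90,P.mean(0)-.1*n)
E
```

```text
[[0.5982, -0.3559], [0.6088, -0.2745], [0.6054, -0.3047], [0.6599, -0.3111]] len 0.08210104453536295 yaw 82.54291383687337 band len 0.05484656392598385 c [ 0.63125097 -0.31884663] band off 0.010711507181428423
shift [-0.0625 -0.0008  0.1993] turn 1.0
tray [[0.5446, -0.4902], [0.504, -0.1569]] 0.33581516527282523 6.940605745596514 [ 0.42505477 -0.33563738]
```

play_rows:
  commands:
    - [-0.0125,-0.0003,0.03,0,0,0.8,-1]
    - [-0.0125,-0.0003,0.03,0,0,0,-1]
    - [-0.0125,-0.0003,0.03,0,0,0,-1]
    - [-0.0125,-0.0003,0.03,0,0,0,-1]
    - [-0.0125,-0.0003,0.03,0,0,0,-1]
    - [0,0,0.018,0,0,0,-1]
    - [0,0,0,0,0,0,-1]
    - [0,0,0.013,0,0,0,-1]
    - [0,0,0.011,0,0,0,-1]
    - [0,0,0.0065,0,0,0,-1]
    - [0,0,0,0,0,0,-1]
    - [0,0,0,0,0,0,0]
    - [0,0,0,0,0,0,0]
    - [0,0,0,0,0,0,0]
    - [0,0,0,0,0,0,0]

```text
time_s: 29.78
ee_pos: [0.6315, -0.3203, 0.0078]
eef_rot: [-3.141, 0.001, 3.015]
force: [-0.9, 1.6, 3.6]
grip_width: 0.085
grip_force: 19.9
```

play_rows:
  commands:
    - [0,0,-0.02,0,0,0,0]
    - [0,0,-0.038,0,0,0,0]
    - [0,0,-0.038,0,0,0,0]
    - [0,0,-0.038,0,0,0,0]
    - [0,0,-0.038,0,0,-0.8,0]
    - [0.0245,0.0296,0,0,0,0,0]
    - [0.0245,0.0296,0,0,0,0,0]
    - [0.0245,0.0296,0,0,0,0,0]
    - [0.0245,0.0296,0,0,0,0,0]
    - [0.0245,0.0296,0,0,0,0,0]
    - [0.0245,0.0296,0,0,0,0,0]
    - [0.0245,0.0296,0,0,0,0,0]
    - [0.0245,0.0296,0,0,0,0,0]
    - [0.0245,0.0296,0,0,0,0,0]
    - [0.0245,0.0296,0,0,0,0,0]
    - [0.0245,0.0296,0,0,0,0,0]
    - [0,0,0,0,0,0,0]
    - [0,0,0,0,0,0,0]
    - [0,0,0,0,0,0,0]

```text
time_s: 31.37
ee_pos: [0.4004, 0.0336, 0.1793]
eef_rot: [-3.142, 0.001, 3.029]
force: [0.6, -1.3, -2.4]
grip_width: 0.0852
grip_force: 19.9
```

```bash
python3 - <<'E'
from h2 import *
o=ctrl.get_obs(); print(o['ee_pos'],o['grip_width'],o['qpos'].round(2))
im,M=snap('wrist','w12')
go(.399,.034,.046,173.6)
E
```

```text
[0.40040258 0.0335546  0.17931928] 0.0851935554398063 [-0.01 -0.01  1.94 -0.    1.21 -1.47]
shift [0.0016 0.0006 0.1331] turn -0.1
```

View pics/w12.png

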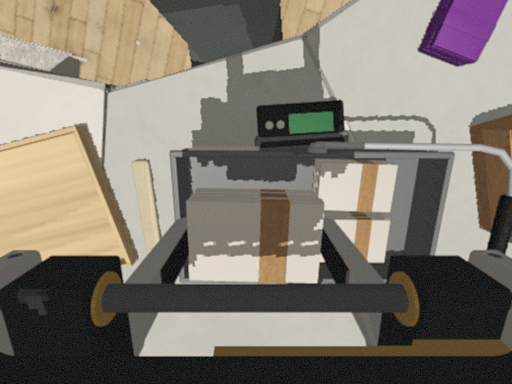

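The last pack is over S1. The near rim runs from (172,152) to (452,154), and the two +y packs sit inside at (355,185) and (360,240). I'll lower and release, then measure the carrier, packs and handle numerically.

play_rows:
  commands:
    - [0.0016,0.0006,0.03,0,0,0,0]
    - [0,0,0.036,0,0,0,0]
    - [0,0,0.036,0,0,0,0]
    - [0,0,0.018,0,0,0,0]
    - [0,0,0.009,0,0,0,0]
    - [0,0,0.004,0,0,0,0]
    - [0,0,0,0,0,0,0]
    - [0,0,0,0,0,0,-1]
    - [0,0,0,0,0,0,-1]
    - [0,0,0,0,0,0,-1]

```text
time_s: 32.25
ee_pos: [0.3993, 0.0345, 0.047]
eef_rot: [3.141, 0.002, 3.029]
force: [0.1, 0.1, 0.8]
grip_width: 0.0941
grip_force: 0.0
```

play_rows:
  commands:
    - [0,0,-0.01,0,0,0,-1]
    - [0,0,-0.03,0,0,0,-1]
    - [0,0,-0.04,0,0,0,-1]
    - [0,0,-0.04,0,0,0,-1]
    - [0,0,-0.04,0,0,0,-1]
    - [-0.031,0.0188,-0.02,0,0,0,-1]
    - [-0.031,0.0188,-0.02,0,0,0,-1]
    - [-0.031,0.0188,-0.02,0,0,0,-1]
    - [-0.031,0.0188,-0.02,0,0,0,-1]
    - [-0.031,0.0188,-0.015,0,0,0,-1]
    - [0,0,0,0,0,0,-1]
    - [0,0,0,0,0,0,-1]
    - [0,0,0,0,0,0,-1]

```text
time_s: 33.33
ee_pos: [0.5625, 0.1104, 0.3007]
eef_rot: [-3.141, -0.001, 3.029]
force: [0.0, -1.0, -0.5]
grip_width: 0.0938
grip_force: 0.0
```

```bash
python3 - <<'E'
from h2 import *
o=ctrl.get_obs(); print(o['ee_pos'],np.degrees(o['eef_rot'][2]))
im,M=snap('wrist','w13')
a=np.radians(-6.45); n=np.array([np.cos(a),np.sin(a)]); u=np.array([-n[1],n[0]]); c0=np.array([.4385,.088])
b=im.astype(int)
# black sleeve
m=((b.max(2)<60)).astype(np.uint8)
nn,l,st,ce=cv2.connectedComponentsWithStats(m)
s=proj(0,[[*(c0+.174*u),.126]],M)[0]; print('expected sleeve px',s)
for i in range(1,nn):
    if st[i,4]>150: 
        W=ray(0,ce[i],.126,M)[0,:2]
        if np.hypot(*(W-c0-.174*u))<.06: print(st[i],ce[i],W,(W-c0)@n,(W-c0)@u)
# packs in carrier: white/band at z=.067, warped to carrier coords
g=np.mgrid[-90:90:1,-160:200:1].reshape(2,-1).T/1000.
P=np.c_[c0+g[:,:1]*n+g[:,1:]*u,np.full(len(g),.067)]
q=proj(0,P,M).astype(np.float32).reshape(180,360,2); w=cv2.remap(im,q[...,0],q[...,1],cv2.INTER_LINEAR)
wi=w.astype(int); m=((wi[...,2]-wi[...,0]>14)&(wi[...,2]>70)).astype(np.uint8); m=cv2.morphologyEx(m,cv2.MORPH_OPEN,np.ones((5,5)))
nn,l,st,ce=cv2.connectedComponentsWithStats(m)
for i in range(1,nn):
    if st[i,4]>400: print('pack x',st[i,1]-90,st[i,1]+st[i,3]-90,'y',st[i,0]-160,st[i,0]+st[i,2]-160,st[i,4])
E
```

```text
[0.5625085  0.11039533 0.30071499] 173.55289777472527
expected sleeve px [366.50698227  83.79413185]
[319  34  15 107 590] [325.75084746  94.22372881] [0.46462361 0.20993103] 0.012260991797441454 0.12409386139193672
[358  46  18  74 687] [365.61280932  81.63173217] [0.45539645 0.25980414] -0.0025103107921657483 0.17261475034148613
pack x -63 -2 y 14 98 3648
pack x -62 -1 y -102 -14 5097
pack x 3 62 y -102 -15 4468
pack x 4 61 y 15 100 2646
```

play_rows:
  commands:
    - [0.0243,0.0275,0,0,0,0,-1]
    - [0.0243,0.0275,0,0,0,0,-1]
    - [0.0243,0.0275,0,0,0,0,-1]
    - [0.0243,0.0275,0,0,0,0,-1]
    - [0.0243,0.0273,0,0,0,0,-1]
    - [0,0,0.035,0,0,0,-1]
    - [0,0,0.035,0,0,0,-1]
    - [0,0,0.035,0,0,0,-1]
    - [0,0,0.035,0,0,0,-1]
    - [0,0,0.03,0,0,0,-1]
    - [0,0,0.0235,0,0,0,-1]
    - [0,0,0,0,0,0,-1]
    - [0,0,0,0,0,0,-1]

```text
time_s: 34.47
ee_pos: [0.4572, 0.26, 0.1079]
eef_rot: [-3.141, -0.001, 3.028]
force: [-0.8, -0.1, 0.8]
grip_width: 0.0942
grip_force: 0.0
```

play_rows:
  commands:
    - [0,0,0,0,0,0,0]
    - [0,0,0,0,0,0,0.4]
    - [0,0,0,0,0,0,0.4]
    - [0,0,0,0,0,0,0.4]
    - [0,0,0,0,0,0,0.6]
    - [0,0,0,0,0,0,0.6]
    - [0,0,0,0,0,0,1]
    - [0,0,0,0,0,0,1]
    - [0,0,0,0,0,0,1]
    - [0,0,0,0,0,0,1]
  force: 25

```text
time_s: 35.3
ee_pos: [0.4578, 0.2606, 0.1074]
eef_rot: [-3.142, -0.0, 3.029]
force: [0.9, 0.4, 0.5]
grip_width: 0.0309
grip_force: 0.0
```

play_rows:
  commands:
    - [0,0,0,0,0,0,1]
    - [0,0,0,0,0,0,1]
    - [0,0,0,0,0,0,1]
    - [0,0,0,0,0,0,1]

```text
time_s: 35.63
ee_pos: [0.4579, 0.2607, 0.1075]
eef_rot: [3.141, 0.0, 3.029]
force: [-0.4, 2.3, -0.5]
grip_width: 0.0132
grip_force: 25.0
```

```bash
python3 - <<'E'
import numpy as np
p=np.linspace(1.45,0,19); print(np.c_[np.diff(175*np.sin(p)),-np.diff(175*np.cos(p))].round(1).tolist())
E
```

```text
[[-2.3, -13.9], [-3.4, -13.7], [-4.5, -13.4], [-5.5, -13.0], [-6.5, -12.5], [-7.5, -11.9], [-8.5, -11.3], [-9.3, -10.5], [-10.2, -9.8], [-10.9, -8.9], [-11.6, -8.0], [-12.2, -7.0], [-12.7, -6.0], [-13.2, -5.0], [-13.5, -3.9], [-13.8, -2.8], [-14.0, -1.7], [-14.1, -0.6]]
```

play_rows:
  commands:
    - [0,-0.0023,-0.0139,0,0,0,1]
    - [0,-0.0034,-0.0137,0,0,0,1]
    - [0,-0.0045,-0.0134,0,0,0,1]
    - [0,-0.0055,-0.013,0,0,0,1]
    - [0,-0.0065,-0.0125,0,0,0,1]
    - [0,-0.0075,-0.0119,0,0,0,1]
    - [0,-0.0085,-0.0113,0,0,0,1]
    - [0,-0.0093,-0.0105,0,0,0,1]
    - [0,0,0,0,0,0,1]

```text
time_s: 36.38
ee_pos: [0.4529, 0.212, 0.2097]
eef_rot: [3.141, 0.002, 3.028]
force: [-1.1, 0.8, 0.4]
grip_width: 0.0134
grip_force: 25.0
```

play_rows:
  commands:
    - [0,-0.0102,-0.0098,0,0,0,1]
    - [0,-0.0109,-0.0089,0,0,0,1]
    - [0,-0.0116,-0.008,0,0,0,1]
    - [0,-0.0122,-0.007,0,0,0,1]
    - [0,-0.0127,-0.006,0,0,0,1]
    - [0,-0.0132,-0.005,0,0,0,1]
    - [0,-0.0135,-0.0039,0,0,0,1]
    - [0,-0.0138,-0.0028,0,0,0,1]
    - [0,-0.014,-0.0017,0,0,0,1]
    - [0,-0.0141,-0.0006,0,0,0,1]
    - [0,0,0,0,0,0,1]
    - [0,0,0,0,0,0,1]
    - [0,0,0,0,0,0,1]

```text
time_s: 37.47
ee_pos: [0.4381, 0.088, 0.2614]
eef_rot: [-3.141, -0.0, 3.028]
force: [-3.3, 0.4, 1.9]
grip_width: 0.0135
grip_force: 25.0
```

```bash
python3 - <<'E'
from h2 import *
o=ctrl.get_obs(); print(o['ee_pos'],o['force'],o['moment'])
c=np.array([.4385,.088]); u=np.array([.1123,.9937]); print((o['ee_pos'][:2]-c)@u)
im,M=snap('wrist','w14')
E
```

```text
[0.43814242 0.08795777 0.2614329 ] [-3.3048234   0.36983836  1.93815744] [ 0.04596191  0.65034286 -0.10593358]
-8.212019027589003e-05
```

play_rows:
  commands:
    - [0,0,0,0,0,0,1]
    - [0,0,-0.003,0,0,0,1]
    - [0,0,-0.005,0,0,0,1]
    - [0,0,-0.005,0,0,0,1]
    - [0,0,-0.005,0,0,0,1]
    - [0,0,-0.003,0,0,0,1]
    - [0,0,0,0,0,0,1]
    - [0,0,0,0,0,0,1]
    - [0,0,0,0,0,0,1]
  force: 55

```text
time_s: 38.27
ee_pos: [0.4382, 0.088, 0.2821]
eef_rot: [-3.141, -0.0, 3.029]
force: [-0.5, 0.1, -9.8]
grip_width: 0.0125
grip_force: 55.0
```

```bash
python3 - <<'E'
from h2 import *
import pickle
o=ctrl.get_obs(); print(o['ee_pos'],o['force'],o['moment'],o['grip_width'])
im,M=snap('wrist','w15')
# tray from top0
im=cv2.imread('pics/top0.png').astype(int); Mt=cam('top')
m=((im[...,2]-im[...,0]>40)).astype(np.uint8); m[:, :315]=0; m[:,430:]=0; m[:180]=0; m[260:]=0
c=max(cv2.findContours(m,cv2.RETR_EXTERNAL,cv2.CHAIN_APPROX_NONE)[0],key=cv2.contourArea)[:,0]
W=ray(0,c,.018,Mt)[:,:2]; (ce,s,an)=cv2.minAreaRect((W*1000).astype(np.float32)); print('top',ce,s,an)
M4=pickle.load(open('pics/w4.pkl','rb')); im=cv2.imread('pics/w4.png').astype(int)
for f in ('w4','w11'):
    Mf=pickle.load(open(f'pics/{f}.pkl','rb')); im=cv2.imread(f'pics/{f}.png').astype(int)
    m=((im[...,2]-im[...,0]>30)).astype(np.uint8); m[190:]=0
    c=max(cv2.findContours(m,cv2.RETR_EXTERNAL,cv2.CHAIN_APPROX_NONE)[0],key=cv2.contourArea)
    h=cv2.approxPolyDP(cv2.convexHull(c),4,True)[:,0]; print(f,h.tolist(),ray(0,h,.022,Mf)[:,:2].round(3).tolist())
E
```

```text
[0.43818726 0.08797702 0.28209448] [-0.4823378   0.06657503 -9.7940071 ] [0.02351054 0.01217572 0.03415853] 0.012475578105701358
top (426.4488525390625, -336.1248779296875) (199.99078369140625, 341.0924072265625) 7.263514518737793
w4 [[279, 105], [51, 137], [6, 0], [269, 0]] [[0.502, -0.156], [0.547, -0.49], [0.372, -0.514], [0.372, -0.172]]
w11 [[366, 115], [124, 175], [65, 18], [125, 0], [351, 0]] [[0.503, -0.157], [0.546, -0.493], [0.349, -0.517], [0.338, -0.441], [0.369, -0.174]]
```

play_rows:
  commands:
    - [0,0,-0.005,0,0,0,1]
    - [0,0,-0.01,0,0,-0.5,1]
    - [0,0,-0.01,0,0,-1,1]
    - [0,0,-0.01,0,0,-1.4,1]
    - [0,0,-0.01,0,0,-1.5,1]
    - [0,0,-0.005,0,0,-1.5,1]
    - [0,0,0,0,0,-1.5,1]
    - [0,0,0,0,0,-1.5,1]
    - [0,0,0,0,0,-1.5,1]
    - [0,0,0,0,0,-1.5,1]
    - [0,0,0,0,0,-1.2,1]
    - [0,0,0,0,0,-0.8,1]
    - [0,0,0,0,0,0,1]
    - [0,0,0,0,0,0,1]
    - [0,0,0,0,0,0,1]
    - [0,0,0,0,0,0,1]

```text
time_s: 39.65
ee_pos: [0.4383, 0.088, 0.3324]
eef_rot: [-3.142, -0.0, -3.012]
force: [0.1, -0.1, -9.4]
grip_width: 0.0126
grip_force: 55.0
```

```bash
python3 - <<'E'
from h2 import *
o=ctrl.get_obs(); print(o['ee_pos'],o['force'],np.degrees(o['eef_rot']))
im,M=snap('wrist','w16')
go(.4257,-.3363,.332,187.4)
# level check: bands/white tops in the hanging carrier: height from pack-top pixel spans
b=cv2.GaussianBlur(im,(3,3),0).astype(int); m=((b[...,2]-b[...,0]>30)&(b[...,2]>90)).astype(np.uint8); m[290:]=0
n,l,st,ce=cv2.connectedComponentsWithStats(cv2.morphologyEx(m,cv2.MORPH_OPEN,np.ones((3,3))))
for i in range(1,n):
    if st[i,4]>80: print(st[i],ce[i].round(1))
E
```

```text
[0.43825213 0.0879982  0.33240342] [ 0.0549374  -0.05603562 -9.35121036] [-1.79996451e+02 -3.78375189e-03 -1.72571157e+02]
shift [ 6.710e-02 -4.191e-01  4.000e-04] turn 0.0
[  86    0  120   49 4294] [153.7  22. ]
[ 288    0  116   43 2534] [329.4  14.4]
[    0    65   128   117 14015] [ 60.2 124. ]
[141 104  14  16 200] [147.7 111.8]
[137 128  11  60 434] [141.7 161.9]
[215 132  14  41 518] [221.9 152.4]
[297 132  15  41 519] [304.2 152.4]
[ 381  134  108   91 7700] [434.  176.7]
[217 177  14  40 516] [223.6 196.5]
[296 176  15  40 511] [302.6 195.8]
```

The bands of the packs in the hanging carrier are at (222,152), (304,152), (224,196) and (303,196), with equal rows and sizes, so it hangs level. I'll carry it over to the tray.

play_rows:
  commands:
    - [0.0006,-0.004,0,0,0,0,1]
    - [0.0013,-0.008,0,0,0,0,1]
    - [0.0019,-0.012,0,0,0,0,1]
    - [0.0025,-0.016,0,0,0,0,1]
    - [0.0032,-0.0198,0,0,0,0,1]
    - [0.0032,-0.0198,0,0,0,0,1]
    - [0.0032,-0.0198,0,0,0,0,1]
    - [0.0032,-0.0198,0,0,0,0,1]
    - [0.0032,-0.0198,0,0,0,0,1]
    - [0.0032,-0.0198,0,0,0,0,1]
    - [0.0032,-0.0198,0,0,0,0,1]
    - [0.0032,-0.0198,0,0,0,0,1]
    - [0.0032,-0.0198,0,0,0,0,1]
    - [0.0032,-0.0198,0,0,0,0,1]
    - [0.0032,-0.0198,0,0,0,0,1]
    - [0.0032,-0.0198,0,0,0,0,1]
    - [0.0032,-0.0198,0,0,0,0,1]
    - [0.0032,-0.0198,0,0,0,0,1]

```text
time_s: 41.2
ee_pos: [0.4281, -0.2347, 0.3323]
eef_rot: [3.142, -0.0, -3.012]
force: [0.2, 0.0, -10.0]
grip_width: 0.0124
grip_force: 55.0
```

play_rows:
  commands:
    - [0.0032,-0.0198,0,0,0,0,1]
    - [0.0032,-0.0198,0,0,0,0,1]
    - [0.0032,-0.0198,0,0,0,0,1]
    - [0.0025,-0.016,0,0,0,0,1]
    - [0.0019,-0.012,0,0,0,0,1]
    - [0.0013,-0.008,0,0,0,0,1]
    - [0.0006,-0.004,0,0,0,0,1]
    - [0,-0.0025,0,0,0,0,1]
    - [0,0,0,0,0,0,1]
    - [0,0,0,0,0,0,1]
    - [0,0,0,0,0,0,1]
    - [0,0,0,0,0,0,1]
    - [0,0,0,0,0,0,1]
    - [0,0,0,0,0,0,1]

```text
time_s: 42.37
ee_pos: [0.4262, -0.336, 0.3324]
eef_rot: [3.142, 0.0, -3.011]
force: [-1.1, 0.4, -9.7]
grip_width: 0.0127
grip_force: 55.0
```

```bash
python3 - <<'E'
from h2 import *
o=ctrl.get_obs(); print(o['ee_pos'],o['force'],np.degrees(o['eef_rot']),o['qpos'].round(2))
im,M=snap('wrist','w17')
go(.4257,-.3363,.237,187.4)
b=cv2.GaussianBlur(im,(3,3),0).astype(int); m=((b[...,2]-b[...,0]>30)&(b[...,2]>90)).astype(np.uint8); m[290:]=0
n,l,st,ce=cv2.connectedComponentsWithStats(cv2.morphologyEx(m,cv2.MORPH_OPEN,np.ones((3,3))))
for i in range(1,n):
    if st[i,4]>80: print(st[i],ce[i].round(1))
print('tray lip expected px',proj(0,[[*(np.array([.4257,-.3363])+sx*.1*np.array([.9917,.1288])+sy*.17*np.array([-.1288,.9917])),.022] for sx,sy in((-1,-1),(-1,1),(1,1),(1,-1))],M).round())
# carrier near rim: first dark row below the tray wood at several columns
for u in (200,230,262,300,330): 
    col=b[40:200,u].astype(int); print(u,[(40+i,col[i].tolist()) for i in range(0,100,6)][:12])
E
```

```text
[ 0.42615776 -0.33595996  0.33242665] [-1.09788769  0.38989007 -9.67127458] [ 1.79995493e+02  1.87935669e-03 -1.72538437e+02] [-0.74  0.22  1.33  0.    1.59 -2.44]
shift [ 0.0005 -0.0002  0.0954] turn 0.1
[ 201    0  110   70 3207] [267.9  18.5]
[466   0  46   7 248] [489.5   2.4]
[ 378   35  102   54 2918] [430.5  69.1]
[ 159  106   94   14 1197] [204.2 112.6]
[ 265  107   86   13 1043] [309.4 112.8]
[306 131  17  42 566] [314.  151.9]
[225 132  14  41 529] [231.5 152.7]
[226 175  14  41 512] [232.6 195.4]
[305 176  15  41 538] [312.  196.2]
tray lip expected px [[159. 106.]
 [352. 107.]
 [342. 214.]
 [168. 214.]]
200 [(40, [193, 205, 211]), (46, [127, 136, 142]), (52, [199, 211, 218]), (58, [198, 210, 218]), (64, [198, 210, 217]), (70, [198, 209, 217]), (76, [198, 209, 218]), (82, [199, 210, 218]), (88, [199, 210, 218]), (94, [199, 210, 218]), (100, [199, 211, 219]), (106, [106, 121, 131])]
230 [(40, [201, 212, 219]), (46, [200, 212, 219]), (52, [200, 212, 219]), (58, [199, 211, 219]), (64, [200, 211, 219]), (70, [200, 212, 219]), (76, [200, 211, 218]), (82, [200, 211, 218]), (88, 
[... 225 characters left out ...]
211]), (76, [142, 150, 155]), (82, [142, 151, 155]), (88, [142, 151, 156]), (94, [218, 229, 234]), (100, [140, 147, 153]), (106, [119, 124, 128])]
300 [(40, [137, 176, 201]), (46, [157, 195, 217]), (52, [139, 147, 152]), (58, [208, 218, 224]), (64, [231, 241, 246]), (70, [223, 233, 238]), (76, [140, 147, 153]), (82, [140, 149, 153]), (88, [139, 146, 150]), (94, [138, 146, 150]), (100, [138, 147, 151]), (106, [126, 138, 147])]
330 [(40, [72, 76, 72]), (46, [72, 75, 72]), (52, [73, 77, 73]), (58, [71, 76, 72]), (64, [121, 130, 133]), (70, [135, 144, 149]), (76, [134, 142, 147]), (82, [225, 236, 241]), (88, [214, 225, 231]), (94, [135, 143, 148]), (100, [136, 144, 148]), (106, [127, 137, 145])]
```

play_rows:
  commands:
    - [0,0,0,0,0,0,1]
    - [0,0,0,0,0,0,1]
    - [0,0,0,0,0,0,1]
    - [0,0,0,0,0,0,1]
    - [0,0,0,0,0,0,1]
    - [0,0,0,0,0,0,1]

```text
time_s: 42.92
ee_pos: [0.4261, -0.3363, 0.3323]
eef_rot: [3.142, -0.0, -3.012]
force: [0.4, 0.5, -8.6]
grip_width: 0.0131
grip_force: 55.0
```

```bash
cat >> h2.py <<'E'
def bands(f):
    im,M=snap('wrist',f); b=cv2.GaussianBlur(im,(3,3),0).astype(int); m=((b[...,2]-b[...,0]>30)&(b[...,2]>90)).astype(np.uint8); m[290:]=0
    n,l,st,ce=cv2.connectedComponentsWithStats(cv2.morphologyEx(m,cv2.MORPH_OPEN,np.ones((3,3))))
    print([(ce[i].round(1).tolist(),st[i,2:].tolist()) for i in range(1,n) if 300<st[i,4]<900],ctrl.get_obs()['time_s'])
    return im,M
E
python3 - <<'E'
from h2 import *
bands('w18')
im=ctrl.camera('wrist'); ctrl.camera('top'); ctrl.camera('top'); bands('w19')
M=cam('wrist'); o=ctrl.get_obs()
# where would the bands be if the carrier hung straight? underside = grasp-.25
c=np.array(o['ee_pos'][:2]); a=np.radians(7.46); n=np.array([np.cos(a),np.sin(a)]); u=np.array([-n[1],n[0]]); z=o['ee_pos'][2]+.019-.25+.037
print(proj(0,[[*(c+x*n+y*u),z] for x,y in((-.033,-.046),(-.033,.068),(.033,-.046),(.033,.068))],M).round(1))
E
```

```text
[([216.4, 152.3], [14, 43, 557]), ([298.8, 151.9], [16, 42, 541]), ([365.1, 174.2], [27, 76, 796]), ([297.4, 195.3], [14, 41, 523]), ([218.6, 196.3], [14, 41, 528])] 42.9667
[([220.3, 152.7], [14, 42, 542]), ([302.8, 152.3], [16, 41, 537]), ([368.0, 166.5], [21, 64, 569]), ([222.4, 196.3], [14, 41, 522]), ([301.3, 196.0], [14, 41, 522])] 43.1667
[[222.5 152.8]
 [303.9 152.8]
 [223.9 198. ]
 [301.7 198. ]]
```

play_rows:
  commands:
    - [0,0,0,0,0,0,1]
    - [0,0,0,0,0,0,1]
    - [0,0,0,0,0,0,1]
    - [0,0,0,0,0,0,1]
    - [0,0,0,0,0,0,1]
    - [0,0,0,0,0,0,1]
    - [0,0,0,0,0,0,1]
    - [0,0,0,0,0,0,1]
    - [0,0,0,0,0,0,1]
    - [0,0,0,0,0,0,1]
    - [0,0,0,0,0,0,1]
    - [0,0,0,0,0,0,1]
    - [0,0,0,0,0,0,1]
    - [0,0,0,0,0,0,1]
    - [0,0,0,0,0,0,1]
    - [0,0,0,0,0,0,1]

```text
time_s: 44.5
ee_pos: [0.4261, -0.3362, 0.3323]
eef_rot: [3.142, -0.0, -3.012]
force: [-0.0, -0.1, -9.3]
grip_width: 0.0125
grip_force: 55.0
```

play_rows:
  commands:
    - [0,0,0.003,0,0,0,1]
    - [0,0,0.006,0,0,0,1]
    - [0,0,0.008,0,0,0,1]
    - [0,0,0.008,0,0,0,1]
    - [0,0,0.008,0,0,0,1]
    - [0,0,0.008,0,0,0,1]
    - [0,0,0.008,0,0,0,1]
    - [0,0,0.006,0,0,0,1]
    - [0,0,0.003,0,0,0,1]
    - [0,0,0,0,0,0,1]
    - [0,0,0,0,0,0,1]
    - [0,0,0,0,0,0,1]

```text
time_s: 45.5
ee_pos: [0.4262, -0.3364, 0.2748]
eef_rot: [-3.141, 0.001, -3.012]
force: [0.3, -1.2, -8.7]
grip_width: 0.0126
grip_force: 55.0
```

```bash
python3 - <<'E'
from h2 import *
bands('w20'); ctrl.camera('top');ctrl.camera('top'); im,M=bands('w21')
o=ctrl.get_obs(); c=np.array(o['ee_pos'][:2]); a=np.radians(7.46); n=np.array([np.cos(a),np.sin(a)]); u=np.array([-n[1],n[0]]); z=o['ee_pos'][2]+.019-.25+.037
print(proj(0,[[*(c+x*n+y*u),z] for x,y in((-.033,-.046),(-.033,.068),(.033,-.046),(.033,.068))],M).round(1))
print(o['force']); go(.4257,-.3363,.237,187.4)
E
```

```text
[([222.2, 152.7], [14, 41, 540]), ([304.6, 152.3], [16, 41, 530]), ([223.9, 196.0], [14, 41, 524]), ([302.9, 195.8], [15, 41, 522])] 45.55
[([222.3, 153.1], [14, 42, 551]), ([304.8, 152.5], [16, 41, 529]), ([224.0, 196.3], [14, 40, 512]), ([303.0, 196.2], [15, 41, 526])] 45.7
[[222.7 152.7]
 [304.  152.7]
 [224.1 197.9]
 [301.8 197.9]]
[-9.45445587e-04  1.56664240e-01 -9.22632914e+00]
shift [0.0005 0.     0.0376] turn 0.0
```

Steady, level and on the tray's centre. I'll set it down slowly.

play_rows:
  commands:
    - [0,0,0.003,0,0,0,1]
    - [0,0,0.005,0,0,0,1]
    - [0,0,0.006,0,0,0,1]
    - [0,0,0.006,0,0,0,1]
    - [0,0,0.005,0,0,0,1]
    - [0,0,0.004,0,0,0,1]
    - [0,0,0.003,0,0,0,1]
    - [0,0,0.0015,0,0,0,1]
    - [0,0,0.0015,0,0,0,1]
    - [0,0,0.0015,0,0,0,1]
    - [0,0,0,0,0,0,1]
    - [0,0,0,0,0,0,1]

```text
time_s: 46.7
ee_pos: [0.4262, -0.3363, 0.238]
eef_rot: [-3.141, 0.0, -3.012]
force: [-0.1, -0.2, -9.7]
grip_width: 0.0127
grip_force: 55.0
```

play_rows:
  commands:
    - [0,0,0.001,0,0,0,1]
    - [0,0,0.001,0,0,0,1]
    - [0,0,0.001,0,0,0,1]
    - [0,0,0,0,0,0,1]
    - [0,0,0,0,0,0,1]

```text
time_s: 47.12
ee_pos: [0.4263, -0.3372, 0.2372]
eef_rot: [-3.138, 0.002, -3.012]
force: [-4.6, -0.6, 8.9]
grip_width: 0.0127
grip_force: 55.0
```

play_rows:
  commands:
    - [0,0,-0.001,0,0,0,1]
    - [0,0,0,0,0,0,1]
    - [0,0,0,0,0,0,0.6]
    - [0,0,0,0,0,0,0.2]
    - [0,0,0,0,0,0,0]
    - [0,0,0,0,0,0,-0.3]
    - [0,0,0,0,0,0,-0.3]
    - [0,0,0,0,0,0,-0.3]
    - [0,0,0,0,0,0,-0.3]
    - [0,0,0,0,0,0,-0.3]

```text
time_s: 47.95
ee_pos: [0.4261, -0.3362, 0.2358]
eef_rot: [3.142, -0.0, -3.012]
force: [-0.2, -0.0, -0.3]
grip_width: 0.06
grip_force: 0.0
```

play_rows:
  commands:
    - [0,0,-0.01,0,0,0,-0.3]
    - [0,0,-0.02,0,0,0,-0.3]
    - [0,0,-0.03,0,0,0,-0.3]
    - [0,0,-0.03,0,0,0,-0.3]
    - [0,0,-0.03,0,0,0,-0.3]
    - [0,0,0,0,0,0,-0.3]
    - [0,0,0,0,0,0,-0.3]
    - [0,0,0,0,0,0,-0.3]

```text
time_s: 48.62
ee_pos: [0.426, -0.3361, 0.3554]
eef_rot: [3.141, -0.0, -3.012]
force: [0.3, -0.3, -0.0]
grip_width: 0.0614
grip_force: 0.0
```

```bash
python3 - <<'E'
from h2 import *
im,M=bands('w22'); o=ctrl.get_obs(); print(o['ee_pos'],o['force'],o['grip_width'])
c=np.array([.4257,-.3363]); a=np.radians(7.4); n=np.array([np.cos(a),np.sin(a)]); u=np.array([-n[1],n[0]])
print(proj(0,[[*(c+x*n+y*u),.043] for x,y in((-.033,-.046),(-.033,.068),(.033,-.046),(.033,.068))],M).round(1))
# rectified view at rim height: carrier & lip
g=np.mgrid[-130:130:1,-200:200:1].reshape(2,-1).T/1000.
def rect(z):
    P=np.c_[c+g[:,:1]*n+g[:,1:]*u,np.full(len(g),z)]; q=proj(0,P,M).astype(np.float32).reshape(260,400,2); return cv2.remap(im,q[...,0],q[...,1],cv2.INTER_LINEAR)
A=rect(.061); B=rect(.022)
gr=lambda I,s: I[s].astype(int)
print('rim along x(y=-60) R-B:',[(i-130,int(A[i,140,2])-int(A[i,140,0]),int(A[i,140,2])) for i in range(30,130,4)])
print('rim along y (x=-40):',[(j-200,int(A[90,j,2])-int(A[90,j,0]),int(A[90,j,2])) for j in list(range(20,70,3))+list(range(330,390,3))])
print('lip x (y=-60):',[(i-130,int(B[i,140,2])-int(B[i,140,0])) for i in range(10,70,4)])
# sleeve (black) location
b=im.astype(int); m=(b.max(2)<45).astype(np.uint8); nn,l,st,ce=cv2.connectedComponentsWithStats(m)
e=proj(0,[[*c,.256]],M)[0]; print('expected sleeve',e,[(st[i].tolist(),ce[i].round().tolist()) for i in range(1,nn) if st[i,4]>300])
E
```

```text
[([481.5, 5.0], [54, 12, 482]), ([229.3, 144.7], [11, 33, 338]), ([291.9, 145.5], [11, 32, 309]), ([358.8, 175.8], [30, 75, 824]), ([230.3, 179.3], [11, 32, 323]), ([291.4, 179.1], [12, 31, 316])] 48.6667
[ 0.4259142  -0.33607925  0.35487097] [ 0.15721099 -0.04215104 -0.36046391] 0.060914826406100575
[[230.  145.1]
 [292.2 145.1]
 [230.8 180.3]
 [290.9 180.3]]
rim along x(y=-60) R-B: [(-100, 22, 158), (-96, 72, 231), (-92, 71, 208), (-88, 72, 234), (-84, 53, 133), (-80, 48, 135), (-76, 3, 117), (-72, 3, 138), (-68, 3, 108), (-64, 9, 82), (-60, 20, 212), (-56, 19, 220), (-52, 21, 221), (-48, 20, 220), (-44, 20, 220), (-40, 20, 219), (-36, 21, 221), (-32, 20, 221), (-28, 21, 222), (-24, 20, 223), (-20, 20, 222), (-16, 21, 223), (-12, 21, 225), (-8, 17, 169), (-4, 5, 72)]
rim along y (x=-40): [(-180, 19, 202), (-177, 19, 200), (-174, 19, 201), (-171, 19, 201), (-168, 19, 200), (-165, 20, 202), (-162, 17, 201), (-159, 19, 200), (-156, 54, 212), (-153, 72, 213), (-150, 45, 115), (-147, 11, 111), (-144, 2, 149), (-141, 7, 101), (-138, 1, 51), (-135, 4, 53), (-132, 3, 53), (130, 0, 60), (13
[... 167 characters left out ...]
166, 12, 198), (169, 12, 198), (172, 13, 198), (175, 13, 200), (178, 13, 198), (181, 11, 195), (184, 14, 198), (187, 13, 194)]
lip x (y=-60): [(-120, 19), (-116, 19), (-112, 20), (-108, 19), (-104, 18), (-100, 59), (-96, 72), (-92, 72), (-88, 71), (-84, 48), (-80, 49), (-76, 4), (-72, 4), (-68, 5), (-64, 1)]
expected sleeve [255.38102333 193.21202453] [([461, 41, 20, 47, 529], [470.0, 64.0]), ([454, 126, 58, 28, 514], [479.0, 136.0]), ([247, 155, 14, 76, 627], [254.0, 186.0]), ([187, 219, 25, 67, 685], [199.0, 256.0]), ([298, 219, 25, 67, 653], [310.0, 256.0]), ([0, 256, 512, 128, 21732], [203.0, 349.0]), ([345, 257, 121, 88, 7516], [407.0, 301.0]), ([285, 311, 38, 30, 440], [305.0, 326.0])]
```

The carrier sits centred inside the lip: its rim is at −75 and ±146 mm in tray axes, and the packs and the upright handle are where expected. The gripper is clear, so I'm handing in.

```bash
python3 -c "
from station import ctrl
print(ctrl.hand_in())"
```

```text
the job is handed in; nothing more can be done
None
```

I handed the job in at about 49 s, with no verdict returned: both thin packs are in the overs box, and all four thick packs are in the carrier, which hung level when lifted and now stands fully inside the tray lip; nothing else was knowingly disturbed, though I didn't re-check the bystanders at the end.

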